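Re-stage the study's ornaments: tray to plinths in reverse order of height

TASK

Move the four ornaments (carved statuette, lidded jar, carriage clock, little pot) from the wooden tray onto the four plinths in reverse order of height: the tallest ornament on the lowest plinth, and so on up to the smallest on the highest, so that all the tops come out level. Stand each upright in the middle of its plinth, setting it down gently, and never let one fall over. Leave the glass paperweight in the tray and the potted plant on the board where they are.

Things in the scene. Friction and masses are not known exactly. Their poses are not given: they have to be found in the camera images.
- statuette: Slim dark carved wooden figure, the tallest ornament: 135 mm high, 0.25 kg. Round foot 48 mm across, 14 mm high; round body tapering to a plain 34 mm cylinder from 74 to 114 mm above the underside (grip here, about 97 mm up); head above. Small folded arms at 62 to 89 mm height are look only. Loose, starts in the tray. Origin at the centre of its underside, z up.
- jar: Blue glazed lidded jar, 110 mm high, 0.3 kg, round: foot 42 mm across, belly widening to a plain 58 mm cylinder from 55 to 88 mm above the underside (grip here, about 72 mm up), narrow neck and lid above. Loose, starts in the tray. Origin at the centre of its underside, z up.
- clock: Small brass carriage clock, 85 mm high, 0.35 kg: box case 36 mm deep (its x) and 46 mm wide (its y) from 8 to 72 mm height on a 40 x 50 mm base slab, loop handle above. White dial on its +x side, turned straight away from the robot within about 30 degrees. Grip the case across its x, 45 mm above the underside. Loose, starts in the tray. Origin at the centre of its underside, z up.
- pot: Small white ceramic lidded pot, the smallest ornament: 60 mm high with its brass knob, 0.2 kg, plain 52 mm cylinder up to 44 mm above the underside (grip here, about 34 mm up), 54 mm lid above. Loose, starts in the tray. Origin at the centre of its underside, z up.
- plinth_lowest: The lowest of the four square plain light-wood plinths standing in a row on a dark board: 20 mm high, 92 x 92 mm flat top. Fixed. Origin at the centre of its underside, which is on the board 12 mm above the table; the centre of its top is 20 mm above the origin. x, y along its sides, z up.
- plinth_low: The second lowest of the four square plain light-wood plinths standing in a row on a dark board: 45 mm high, 86 x 86 mm flat top. Fixed. Origin at the centre of its underside, which is on the board 12 mm above the table; the centre of its top is 45 mm above the origin. x, y along its sides, z up.
- plinth_high: The second highest of the four square plain light-wood plinths standing in a row on a dark board: 70 mm high, 80 x 80 mm flat top. Fixed. Origin at the centre of its underside, which is on the board 12 mm above the table; the centre of its top is 70 mm above the origin. x, y along its sides, z up.
- plinth_highest: The highest of the four square plain light-wood plinths standing in a row on a dark board: 95 mm high, 74 x 74 mm flat top. Fixed. Origin at the centre of its underside, which is on the board 12 mm above the table; the centre of its top is 95 mm above the origin. x, y along its sides, z up.
- paperweight: Green glass dome, 54 mm across, 33 mm high; stays in the tray. Loose. Origin at the centre of its underside. The tray: light wood, fixed, a row of five compartments 100 mm apart (each about 97 x 86 mm inside, floor 4 mm and walls 12 mm above the table), running left to right in front of the robot within about 5 degrees; one thing in each.
- plant: Small succulent in a terracotta pot, 56 mm across, about 90 mm high, standing at one of the five places of the plinth row on the board, about 100 mm from the next; it stays there. Loose. Origin at the centre of its underside.
There are look-alikes about, which are no part of the job. Of the things shaped like the clock, the brass one is meant.

How it is judged:
At the end, for the whole second after the job is handed in: Statuette on the lowest plinth, jar on the second lowest, clock on the second highest, pot on the highest: each resting on the plinth's top (-4 to +5 mm), within 12 mm of its centre, upright within 0.1 rad and at rest; paperweight and plant within 20 mm of where they began (horizontal distance between statuette and plinth_lowest below 0.012 m and z of statuette in the frame of plinth_lowest between 0.016 and 0.025 m and angle between each of statuette, jar, clock, pot's own z axis and vertical below 0.1 rad and linear speed of each of statuette, jar, clock, pot below 0.02 m/s and angular speed of each of statuette, jar, clock, pot below 0.15 rad/s and horizontal distance between jar and plinth_low below 0.012 m and z of jar in the frame of plinth_low between 0.041 and 0.05 m and horizontal distance between clock and plinth_high below 0.012 m and z of clock in the frame of plinth_high between 0.066 and 0.075 m and horizontal distance between pot and plinth_highest below 0.012 m and z of pot in the frame of plinth_highest between 0.091 and 0.1 m and distance of each of paperweight, plant from where it was at the start of the episode below 0.02 m); the robot touches nothing.
It fails at once if an ornament is tipped over (tilted by more than 0.6 rad) (angle between any of statuette, jar, clock, pot's own z axis and vertical above 0.6 rad).
It fails at once if a plinth is struck, or an ornament banged down on it, with more than 60 N (contact force between any of plinth_lowest, plinth_low, plinth_high, plinth_highest and anything else above 60 N).
It fails at once if the paperweight or the plant is moved by more than 20 mm (distance of any of paperweight, plant from where it was at the start of the episode above 0.02 m).
It also fails if it takes over 99 s, if anything falls off the work surface, if the arm or the gripper's body presses on something with over 40 N, if the wrist force passes 120 N, or if a joint passes its speed limit or range.

ROBOT

A 6-joint arm with a two-finger parallel gripper is mounted at the origin on the work surface. World frame = base frame: x ahead of the robot, y to its left, z up, the work surface at z = 0. Lengths are in m, angles in rad, forces in N, time in s.
With the tool pointing down it reaches from about 0.4 to 0.825 m from the base axis. Payload 7 kg.
Tool frame: the origin (TCP) lies at the centre of the arm's flange, where the gripper is bolted on; the fingertips stand 178 mm ahead of it and the grasp point (between the pads) lies 159 mm ahead of it (arm.tip_reach is the distance from the TCP to the fingertips, in m); z points along the fingers, y is the direction in which the jaws open and shut (so a half turn about z gives the same grasp; the last joint's range is limited). The gripper opens to 88 mm and grips with 3 to 60 N. Pads are 19 mm wide; open, the fingers measure 130 mm over their backs; the gripper's body (78 mm by 193 mm) begins 47 mm behind the grasp point.
Start: joints at [-1.028, 0.359, 0.012, 0, -1.224, -0.288], TCP at [0.17, -0.653, 0.405] pointing down, gripper open.
Joint ranges: [-3.07, 3.07], [-1.43, 2.12], [-1.02, 1.25], [-3.03, 1.67], [-3.05, -0], [-3.03, 3.03]. Speed limits (rad/s): [2.39, 2.39, 3.01, 3.14, 3.14, 3.14].

INTERFACE

Orientations are given as [roll, pitch, yaw] about the fixed x, y, z axes, in that order (R = Rz(yaw) Ry(pitch) Rx(roll)).
In Python, from station import arm gives the robot as it stands.
- The arm moves only by the shell command python3 -m inch 'ROWS' [OPENING] [FORCE]. ROWS is JSON, a list that holds one entry, the list of rows, each a list of 6 numbers: the shift along the world's x, y, z in units of 200 mm (1.0 is 200 mm), then the turn, a rotation vector about the world's x, y, z in units of 180 degrees (1.0 is 180 degrees). A call has 1 to 8 rows; each row is the pose to reach, as a shift and turn from the pose commanded when the call began, turning the shorter way round; what a row does not reach only later rows make up. A row lasts 1/8 s, in which the tool goes at most 62.5 mm and 10.7 degrees, less where a joint would pass 70% of its speed; a pose out of reach is approached as far as the arm can. A call with a number of a shift or a turn outside -1 to 1 is refused whole. A call with a gripper value outside its range is refused whole. OPENING is the finger opening in mm, from 0 to 87.6, set as the call begins (- or left out, the last holds). The fingers move at their own pace and stop on an object; FORCE is the grip in N (left out, the last holds). Time passes only in rows, so rows that repeat a pose let the fingers close. It gives the time, the measured TCP pose, the force and the opening at its end, in the units of the state.
- arm.get_state(): the state, without advancing time (a new reading comes with each control period).
- arm.grab_frame(name): name is "scene" or "top" or "wrist"; returns the picture (480x640x3 uint8, blue, green, red); there is no depth.
- arm.camera_params(name): a dict with "vertical_fov" (degrees; the focal length in pixels is half the picture's height over the tangent of half this angle, whatever the lens; pixels are square), "cx", "cy" (the principal point, pixels), "pose" (4x4, takes a point from camera to world coordinates). Camera axes: x right, y down, z forward; pixel columns grow to the right and rows downward; lengths in m; the calibration is good to about 2 mm. A picture is of the moment at which its call begins: read the wrist's pose just before it. camera_params takes no time and is no camera call; for the wrist camera it gives the pose at the moment of the call.
- arm.job_done(): hands the job in, once; it reports no verdict.
Trained networks look in the newest picture that a camera, given by its name, has taken for a name from the list of things; names that differ only in an ending like _2 or _b are one class to them, and where a whole thing is asked for, a point or a joint stands for the part that bears it (a point fixed in the world has none). Each returns a list of dicts, best first, with "score" (0 to 1); they miss things now and then, are a little off and sometimes report something else, mostly with a low value. They report only what shows in the picture. A call takes as long as a camera call. They do not tell look-alikes from the thing itself.
- arm.search_frame(target, camera): "box" ([left, top, right, bottom] in pixels, round what is visible of it).
- arm.regions_of(target, camera): "region" (480x640 bool, what is visible of it) and "box" ([left, top, right, bottom] in pixels, round what is visible of it).
The state is a dict: "t": time; "q": joint angles; "qd": joint speeds; "joint_efforts": joint torques, N m; "eef_pos": TCP position; "ee_rot": TCP orientation; "force": force on the tool from outside, world axes, zero at the start; "moment": the same for the moment, N m; "width": finger opening in m.
Only numpy, scipy, OpenCV 4.12 (cv2) and the standard library are available. Lean on these libraries where they do the work, as an engineer would, in place of code of your own. Each camera call takes 0.05 s, during which the arm holds its last target.

## Working session

There is one attempt and no reset: what is moved stays moved. The work goes in short steps, Python scripts to look and compute and a shell command to move; the robot and the scene stay as the last step left them, time stands still between calls to the robot, and variables do not carry over. Pictures are saved under pics/ and viewed, and the job is handed in when it is done.

```bash
ls; mkdir -p pics; python3 - <<'E'
from station import arm
import cv2
for n in ("scene","top","wrist"):
    f=arm.grab_frame(n); cv2.imwrite(f"pics/{n}0.png",f)
    p=arm.camera_params(n); print(n,p["vertical_fov"],p["cx"],p["cy"]); print(p["pose"].round(3) if hasattr(p["pose"],"round") else p["pose"])
s=arm.get_state(); print({k:s[k] for k in("t","eef_pos","ee_rot","force","width")},arm.tip_reach)
E
```

```text
pics
scene 51.2455158753761 321.1747309472186 236.61494906334184
[[-0.395  0.548 -0.737  1.196]
 [ 0.918  0.23  -0.322  0.346]
 [-0.007 -0.804 -0.594  0.629]
 [ 0.     0.     0.     1.   ]]
top 57.20119868435135 319.8208750451112 244.25670885313517
[[ 0.012 -0.993  0.115  0.374]
 [-1.    -0.015 -0.021  0.028]
 [ 0.023 -0.115 -0.993  0.929]
 [ 0.     0.     0.     1.   ]]
wrist 58.08365027286595 318.39750046582196 240.85883398303767
[[-0.25   0.929  0.271  0.098]
 [ 0.968  0.24   0.072 -0.674]
 [ 0.002  0.28  -0.96   0.383]
 [ 0.     0.     0.     1.   ]]
{'t': 0.15, 'eef_pos': array([ 0.17008515, -0.65306971,  0.40397905]), 'ee_rot': array([ 3.14037156e+00, -1.19161257e-04, -2.88689580e+00]), 'force': array([ 0.08738204, -0.58497077,  0.49913702]), 'width': 0.08784052372788177} 0.1781
```

View pics/scene0.png

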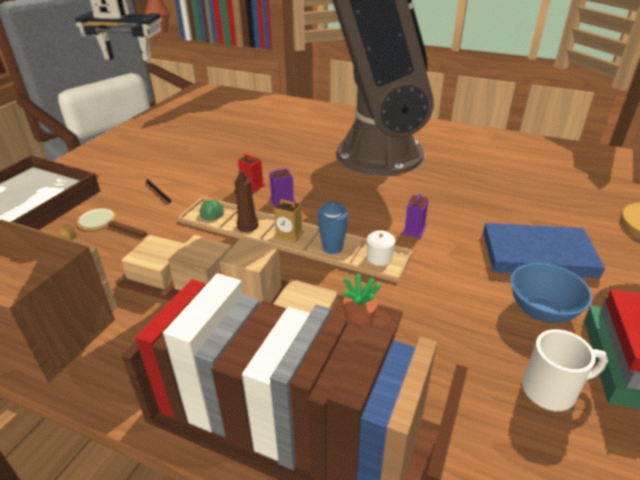

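View pics/top0.png

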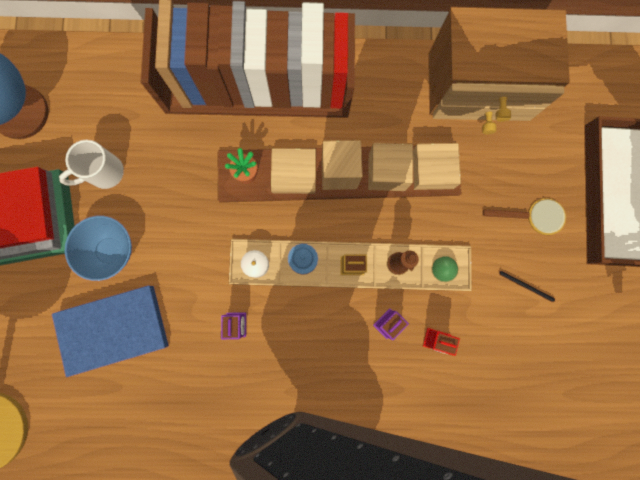

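View pics/wrist0.png

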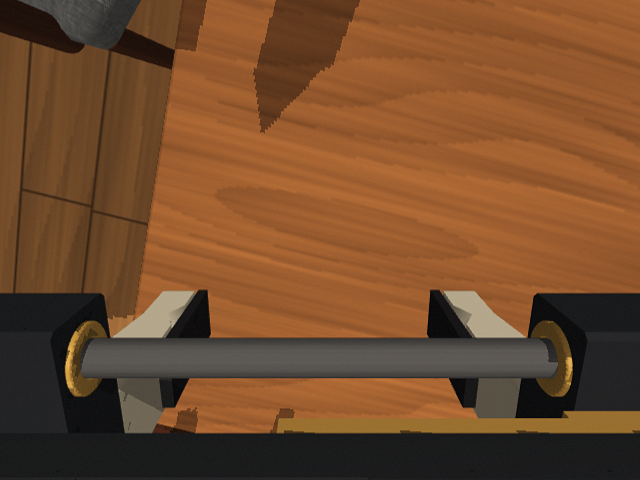

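```bash
python3 - <<'E'
import cv2,numpy as np
t=cv2.imread("pics/top0.png")[120:360,205:485]; s=cv2.imread("pics/scene0.png")[140:340,100:440]
cv2.imwrite("pics/topc.png",cv2.resize(t,None,fx=2.8,fy=2.4 if 0 else 2.5 if 0 else 2.45,interpolation=cv2.INTER_CUBIC))
cv2.imwrite("pics/scenec.png",cv2.resize(s,None,fx=2.3,fy=2.3,interpolation=cv2.INTER_CUBIC))
E
```

```text
(no output)
```

View pics/topc.png

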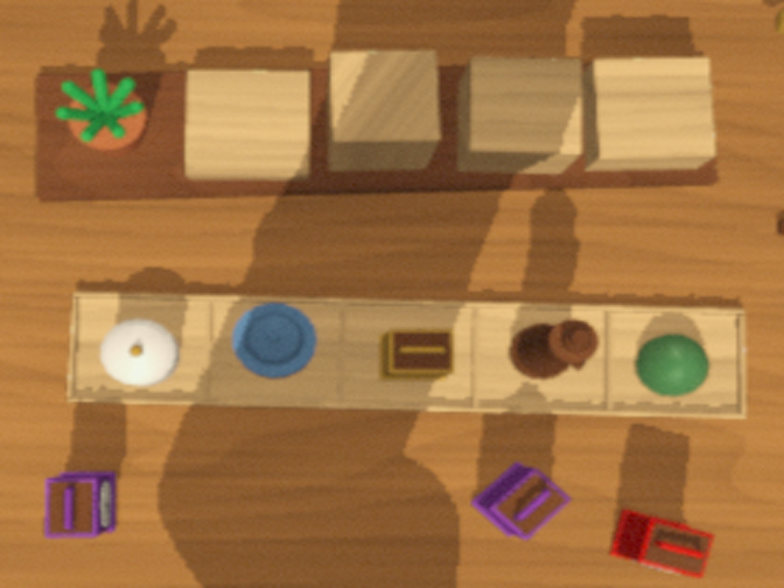

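View pics/scenec.png

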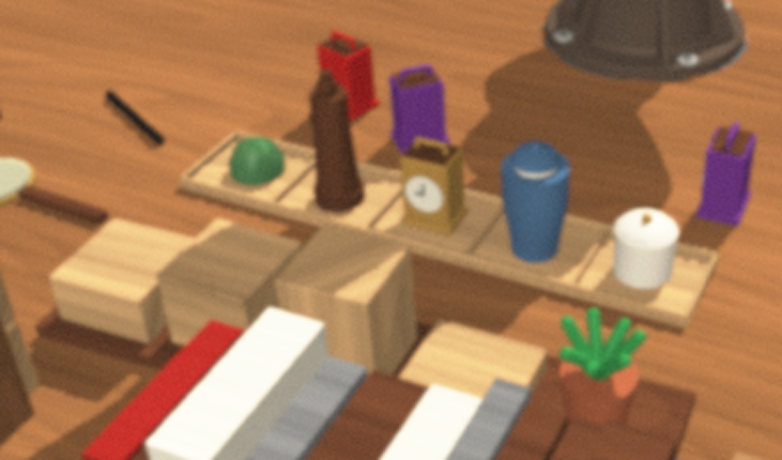

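```bash
cat > h.py <<'E'
import numpy as np,cv2
from scipy.optimize import minimize
def cyl(prof):
    a=np.linspace(0,2*np.pi,40,endpoint=False)
    return [np.concatenate([np.c_[r*np.cos(a),r*np.sin(a),0*a+z] for r,z in (p,q)]) for p,q in zip(prof[:-1],prof[1:])]
def box(dx,dy,z0,z1):
    return np.array([[sx*dx/2,sy*dy/2,z] for sx in(-1,1) for sy in(-1,1) for z in(z0,z1)])
M={'statuette':cyl([(.024,0),(.024,.014),(.018,.02),(.017,.074),(.017,.114),(.015,.125),(.006,.135)]),
'jar':cyl([(.021,0),(.029,.055),(.029,.088),(.018,.094),(.018,.105),(.005,.11)]),
'clock':[box(.04,.05,0,.008),box(.036,.046,.008,.072),box(.006,.026,.072,.085)],
'pot':cyl([(.026,0),(.026,.044),(.027,.044),(.027,.052)])+cyl([(.005,.052),(.005,.06)]),
'paperweight':cyl([(.027,0),(.0255,.012),(.019,.024),(.008,.033)]),
'plant':cyl([(.022,0),(.028,.05)]),
'plinth_lowest':[box(.092,.092,0,.02)],'plinth_low':[box(.086,.086,0,.045)],'plinth_high':[box(.08,.08,0,.07)],'plinth_highest':[box(.074,.074,0,.095)]}
def proj(P,cp):
    f=240/np.tan(np.radians(cp['vertical_fov'])/2); T=np.linalg.inv(np.array(cp['pose']))
    c=P@T[:3,:3].T+T[:3,3]; return np.c_[f*c[:,0]/c[:,2]+cp['cx'],f*c[:,1]/c[:,2]+cp['cy']]
def sil(name,x,y,z,yaw,cp,S=4):
    R=np.array([[np.cos(yaw),-np.sin(yaw),0],[np.sin(yaw),np.cos(yaw),0],[0,0,1]])
    m=np.zeros((480*S,640*S),np.uint8)
    for p in M[name]:
        u=proj(p@R.T+[x,y,z],cp)
        cv2.fillConvexPoly(m,cv2.convexHull(((u+.5)*S-.5).round().astype(np.int32)),1)
    return m
E
python3 - <<'E'
from station import arm
import numpy as np,cv2,pickle
D={}
for cam in("top","scene"):
    arm.grab_frame(cam)
    for n in("statuette","jar","clock","pot","paperweight","plant","plinth_lowest","plinth_low","plinth_high","plinth_highest"):
        r=arm.regions_of(n,cam); D[cam,n]=r
        print(cam,n,[(round(float(d["score"]),2),[int(v) for v in d["box"]]) for d in r])
    D[cam]=arm.camera_params(cam)
pickle.dump(D,open("D.pkl","wb"))
print(arm.get_state()["t"])
E
```

```text
top statuette [(0.72, [389, 248, 415, 275])]
top jar [(0.76, [290, 242, 314, 275])]
top clock [(0.98, [219, 314, 246, 338]), (0.81, [340, 253, 368, 276]), (0.76, [423, 325, 457, 357]), (0.63, [372, 310, 410, 342])]
top pot [(0.87, [238, 249, 268, 277]), (0.72, [273, 149, 313, 195])]
top paperweight [(0.89, [428, 255, 459, 285])]
top plant [(0.8, [224, 150, 256, 185])]
top plinth_lowest [(0.95, [272, 145, 312, 194]), (0.4, [290, 244, 316, 275])]
top plinth_low [(0.92, [410, 145, 460, 193])]
top plinth_high [(0.56, [366, 140, 412, 192])]
top plinth_highest [(0.83, [323, 141, 361, 189])]
scene statuette [(0.66, [236, 172, 257, 231])]
scene jar [(0.68, [319, 199, 348, 251])]
scene clock [(0.88, [237, 154, 266, 192]), (0.83, [270, 166, 295, 206]), (0.72, [403, 191, 426, 239])]
scene pot [(0.62, [366, 232, 394, 268])]
scene paperweight [(0.87, [199, 195, 222, 222]), (0.16, [343, 275, 381, 326])]
scene plant [(0.74, [342, 272, 381, 325])]
scene plinth_lowest [(0.79, [274, 277, 339, 314])]
scene plinth_low [(0.84, [123, 235, 181, 285])]
scene plinth_high [(0.72, [168, 237, 231, 292])]
scene plinth_highest [(0.78, [217, 238, 279, 301])]
1.25
```

```bash
cat > fit.py <<'E'
import pickle,numpy as np,cv2
from h import *
D=pickle.load(open("D.pkl","rb"))
def back(uv,cp,z):
    f=240/np.tan(np.radians(cp['vertical_fov'])/2);P=np.array(cp['pose'])
    d=P[:3,:3]@[(uv[0]-cp['cx'])/f,(uv[1]-cp['cy'])/f,1];return P[:3,3]+d*(z-P[2,3])/d[2]
out={}
for n in M:
    z=.012 if n.startswith('plin') or n=='plant' else .004
    ms={}
    for cam in('top','scene'):
        r=D[cam,n]; 
        if n=='clock':
            r=[d for d in r if abs(d['box'][0]-340)<5] if cam=='top' else []
        if n.startswith('plin') and cam=='scene': continue
        if n=='plant' and cam=='scene':continue
        if r: ms[cam]=cv2.resize(np.array(r[0]['region']).astype(np.float32),(1280,960),interpolation=cv2.INTER_LINEAR)>.5
    def cost(p):
        c=0
        for cam,m in ms.items():
            s=sil(n,p[0],p[1],z,p[2],D[cam],2)>0
            c+=1-(s&m).sum()/(s|m).sum()
        return c/len(ms)
    b=D['top',n][1 if n=='clock' else 0]['box']
    x0=back([(b[0]+b[2])/2,(b[1]+b[3])/2],D['top'],z+.5*max(p[:,2].max() for p in M[n]))[:2]
    best=None
    for yaw in([0] if n not in('clock',)and not n.startswith('plin') else [-.4,-.2,0,.2,.4] if n=='clock' else[-.1,0,.1]):
        S=np.array([[x0[0],x0[1],yaw],[x0[0]+.008,x0[1],yaw+.05],[x0[0],x0[1]+.008,yaw-.05],[x0[0],x0[1],yaw+.1]])
        q=minimize(cost,S[0],method='Nelder-Mead',options=dict(initial_simplex=S,xatol=2e-4,fatol=1e-4,maxiter=150))
        if best is None or q.fun<best.fun:best=q
    out[n]=best.x; print(n,best.x.round(4),round(best.fun,3),list(ms))
pickle.dump(out,open("fit.pkl","wb"))
E
cat > ov.py <<'E'
import pickle
from h import *
D=pickle.load(open("D.pkl","rb"));out=pickle.load(open("fit.pkl","rb"))
for cam,(y0,y1,x0,x1,k) in dict(top=(130,300,210,480,2.9),scene=(150,340,100,420,2.45)).items():
    im=cv2.resize(cv2.imread(f"pics/{cam}0.png"),None,fx=4,fy=4,interpolation=cv2.INTER_CUBIC)
    for n,p in out.items():
        z=.012 if n.startswith('plin') or n=='plant' else .004
        c,_=cv2.findContours(sil(n,p[0],p[1],z,p[2],D[cam],4),cv2.RETR_EXTERNAL,cv2.CHAIN_APPROX_NONE)
        cv2.drawContours(im,c,-1,(255,255,0),1)
        if n.startswith('plin'):
            h=M[n][0][:,2].max();t=M[n][0][M[n][0][:,2]>h-1e-6][[0,1,3,2]];C,Sn=np.cos(p[2]),np.sin(p[2])
            t=t@np.array([[C,-Sn,0],[Sn,C,0],[0,0,1]]).T+[p[0],p[1],z]
            cv2.polylines(im,[((proj(t,D[cam])+.5)*4-.5).round().astype(np.int32)],True,(0,0,255),1)
    im=im[y0*4:y1*4,x0*4:x1*4]; cv2.imwrite(f"pics/ov_{cam}.png",cv2.resize(im,(int((x1-x0)*k),int((y1-y0)*k)),interpolation=cv2.INTER_AREA))
E
python3 fit.py; python3 ov.py
```

```text
statuette [ 0.4427 -0.1566  0.1238] 0.108 ['top', 'scene']
jar [0.4441 0.043  0.1124] 0.062 ['top', 'scene']
clock [ 0.4369 -0.0588 -0.0088] 0.076 ['top']
pot [0.4369 0.1404 0.127 ] 0.128 ['top', 'scene']
paperweight [ 0.4329 -0.2545  0.0875] 0.053 ['top', 'scene']
plant [0.6309 0.1688 0.0768] 0.146 ['top']
plinth_lowest [0.6335 0.0672 0.0241] 0.03 ['top']
plinth_low [ 0.646  -0.2317  0.028 ] 0.041 ['top']
plinth_high [ 0.6383 -0.1323 -0.0167] 0.028 ['top']
plinth_highest [ 0.6354 -0.0303  0.0345] 0.035 ['top']
```

View pics/ov_top.png

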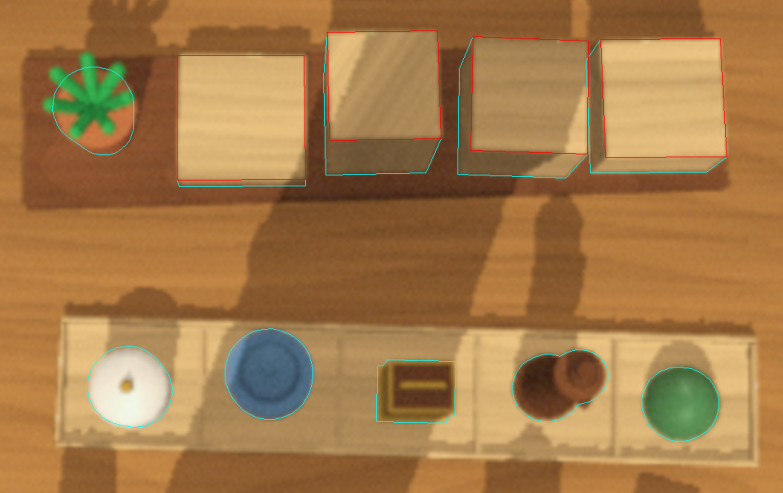

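View pics/ov_scene.png

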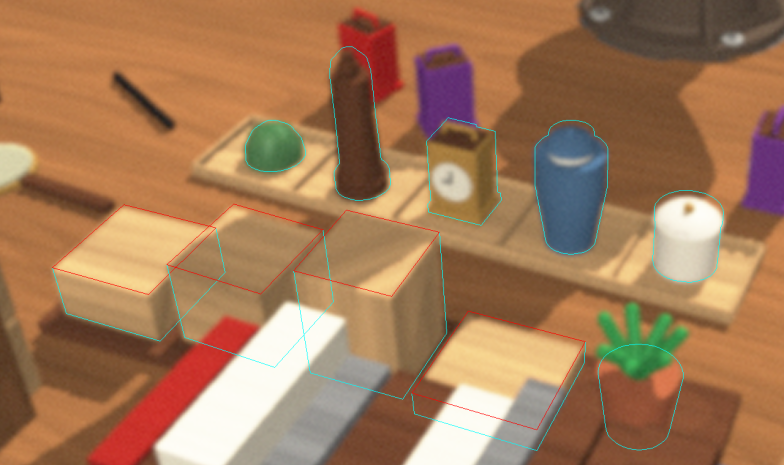

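Candidates for the clock in the top view: brass at (355,264) in the tray, purple at (234,326) and (391,324), and red at (440,342). I take the brass one, and the crop confirms it: brass case, white dial facing away, in the tray. The other targets each have only one match. The plinths from left to right are the plant at (242,165), then lowest (293,170), highest (342,165), high (391,167) and low (438,165). The overlays agree.

First I go above the statuette with the jaws along y.

```bash
python3 -m inch '[[[0.12,0.21,0,0,0,-0.02],[0.24,0.42,0,0,0,-0.04],[0.36,0.63,0,0,0,-0.06],[0.455,0.827,0,0,0,-0.081],[0.455,0.827,0,0,0,-0.081]]]' 60 20
python3 -m inch '[[[0.12,0.21,0,0,0,0],[0.24,0.42,0,0,0,0],[0.36,0.63,0,0,0,0],[0.455,0.827,0,0,0,0],[0.455,0.827,0,0,0,0]]]'
python3 -m inch '[[[0.12,0.21,0,0,0,0],[0.24,0.42,0,0,0,0],[0.36,0.63,0,0,0,0],[0.455,0.827,0,0,0,0],[0.455,0.827,0,0,0,0],[0.455,0.827,0,0,0,0]]]'
cat > st.py <<'E'
from station import arm
import cv2,sys
s=arm.get_state();print(round(s['t'],2),s['eef_pos'].round(4),s['ee_rot'].round(3),s['force'].round(2),round(s['width'],4))
for n in sys.argv[2:]: cv2.imwrite(f"pics/{n}{sys.argv[1]}.png",arm.grab_frame(n))
E
python3 st.py 1 wrist
```

```text
t: 1.88
eef_pos: [0.262, -0.4857, 0.4055]
ee_rot: [-3.141, 0.001, -3.139]
force: [-0.3, -0.7, 0.4]
width: 0.0599
t: 2.5
eef_pos: [0.3531, -0.321, 0.4051]
ee_rot: [-3.141, 0.001, -3.138]
force: [0.2, -0.6, 0.3]
width: 0.06
t: 3.25
eef_pos: [0.4432, -0.1577, 0.4046]
ee_rot: [-3.141, -0.001, -3.141]
force: [-0.1, 0.2, 0.4]
width: 0.0602
3.25 [ 0.4432 -0.1577  0.4046] [-3.141e+00 -1.000e-03 -3.141e+00] [-0.1   0.19  0.36] 0.0602
```

View pics/wrist1.png

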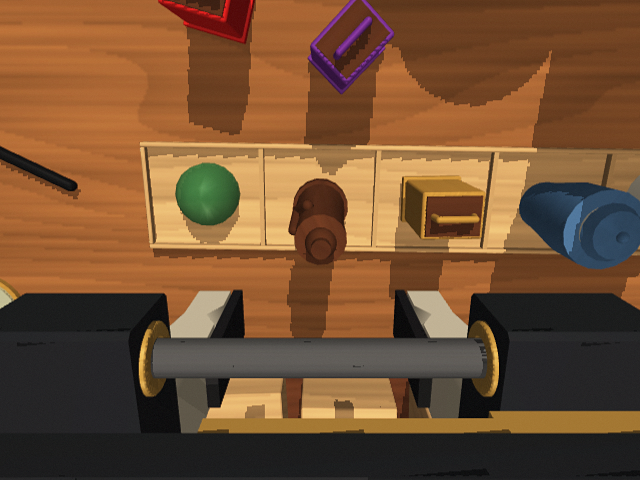

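The wrist view shows the statuette at (320,225), between the jaws, with the brass clock at (445,210) and the jar at (590,225). I'll check the fit against this view.

```bash
cat > wov.py <<'E'
# overlay fit on a saved wrist pic; refit given names to wrist masks
import sys,pickle
from h import *
from station import arm
tag=sys.argv[1]; names=sys.argv[2:]
out=pickle.load(open("fit.pkl","rb")); cp=arm.camera_params("wrist")
im=cv2.imread(f"pics/wrist{tag}.png"); im=cv2.resize(im,None,fx=2,fy=2)
for n,p in out.items():
    z=.012 if n.startswith('plin') or n=='plant' else .004
    try: c,_=cv2.findContours(sil(n,p[0],p[1],z,p[2],cp,2),cv2.RETR_EXTERNAL,cv2.CHAIN_APPROX_NONE); cv2.drawContours(im,c,-1,(255,255,0),1)
    except Exception as e: pass
cv2.imwrite(f"pics/wov{tag}.png",cv2.resize(im,(800,600),interpolation=cv2.INTER_AREA))
E
python3 wov.py 1
```

```text
(no output)
```

View pics/wov1.png

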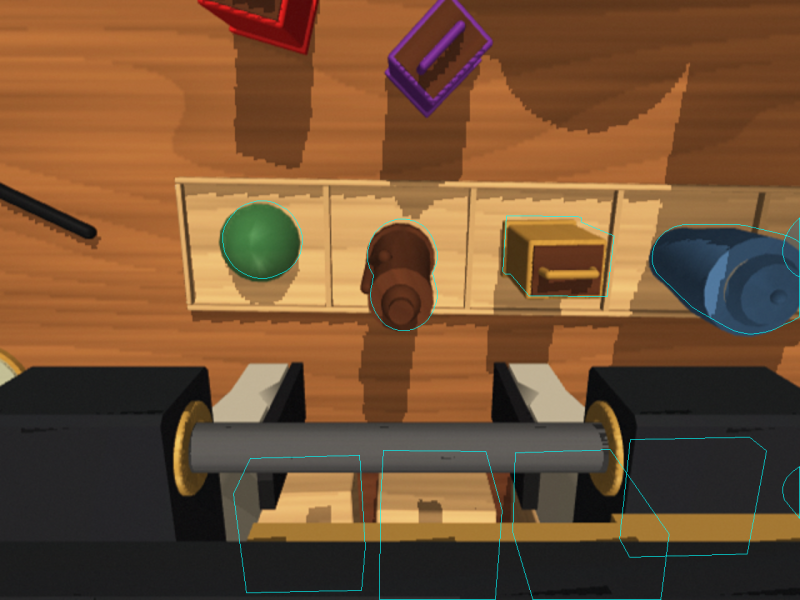

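```bash
python3 -m inch '[[[0,0.005,-0.2,0,0,0],[0,0.005,-0.4,0,0,0],[0,0.005,-0.55,0,0,0],[0,0.005,-0.65,0,0,0],[0,0.005,-0.723,0,0,0],[0,0.005,-0.723,0,0,0]]]' 60 20
python3 -m inch '[[[0,0,0,0,0,0],[0,0,0,0,0,0],[0,0,0,0,0,0],[0,0,0,0,0,0],[0,0,0,0,0,0]]]' 25 20
python3 st.py 2 wrist scene
```

```text
t: 4.05
eef_pos: [0.4424, -0.1571, 0.2592]
ee_rot: [-3.141, -0.002, 3.14]
force: [0.4, -0.8, 0.5]
width: 0.06
t: 4.68
eef_pos: [0.4434, -0.1561, 0.2605]
ee_rot: [-3.141, 0.001, -3.141]
force: [-0.4, -0.8, 4.7]
width: 0.0336
4.67 [ 0.4434 -0.1561  0.2605] [-3.141e+00  1.000e-03 -3.141e+00] [-0.38 -0.82  4.73] 0.0336
```

View pics/wrist2.png

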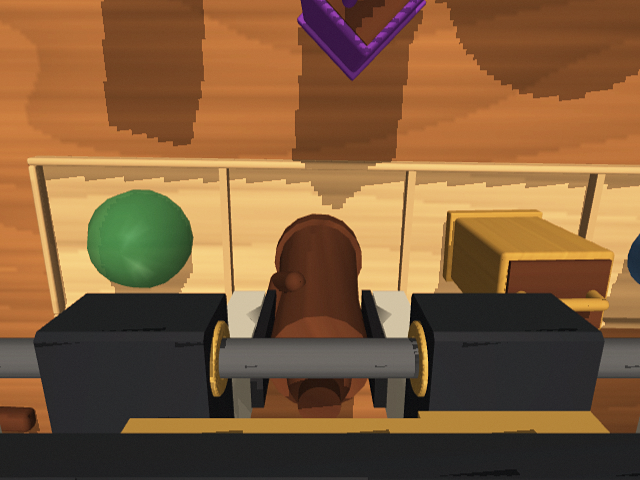

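Gripped: the width is 33.6 mm, as expected. Next I lift it and carry it to the lowest plinth.

```bash
python3 -m inch '[[[0,0,0.08,0,0,0],[0,0,0.25,0,0,0],[0,0,0.45,0,0,0],[0,0,0.65,0,0,0],[0,0,0.72,0,0,0]]]' - 30
python3 -m inch '[[[0.06,0.08,0,0,0,0],[0.18,0.22,0,0,0,0],[0.31,0.37,0,0,0,0],[0.44,0.52,0,0,0,0],[0.57,0.67,0,0,0,0],[0.7,0.82,0,0,0,0],[0.82,0.96,0,0,0,0],[0.88,1,0,0,0,0]]]'
python3 -m inch '[[[0.04,0.07,0,0,0,0],[0.07,0.117,0,0,0,0],[0.07,0.117,0,0,0,0],[0.07,0.117,0,0,0,0]]]'
python3 st.py 3 wrist scene top
python3 wov.py 3
```

```text
t: 5.4
eef_pos: [0.4432, -0.1558, 0.4056]
ee_rot: [3.141, 0.003, -3.141]
force: [0.3, -0.1, -3.6]
width: 0.0329
t: 6.4
eef_pos: [0.62, 0.0465, 0.4009]
ee_rot: [-3.141, -0.004, -3.14]
force: [-0.2, 0.9, -3.5]
width: 0.0331
t: 6.9
eef_pos: [0.6327, 0.067, 0.4042]
ee_rot: [3.142, 0.0, 3.142]
force: [0.1, 0.5, -2.9]
width: 0.0333
6.9 [0.6327 0.067  0.4042] [3.142 0.    3.142] [ 0.14  0.5  -2.88] 0.0333
```

View pics/wov3.png

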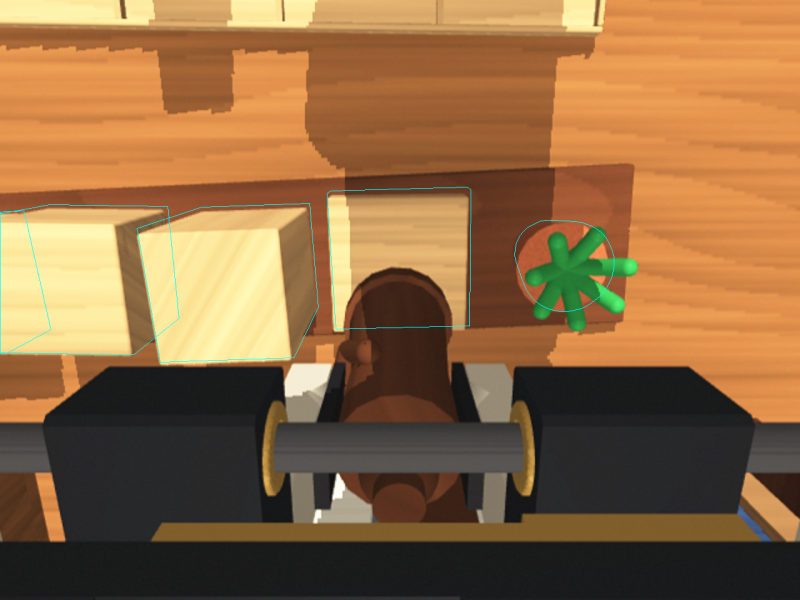

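View pics/scene3.png

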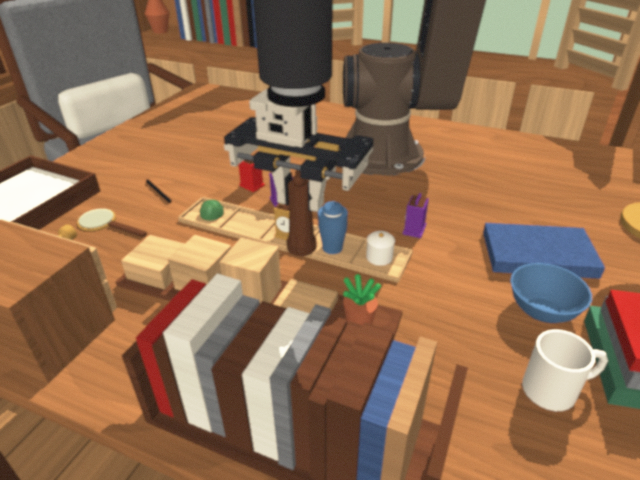

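```bash
python3 -m inch '[[[0.007,0,-0.15,0,0,0],[0.007,0,-0.3,0,0,0],[0.007,0,-0.43,0,0,0],[0.007,0,-0.51,0,0,0],[0.007,0,-0.55,0,0,0],[0.007,0,-0.56,0,0,0],[0.007,0,-0.56,0,0,0]]]'
python3 -m inch '[[[0,0,-0.006,0,0,0],[0,0,-0.012,0,0,0],[0,0,-0.018,0,0,0],[0,0,-0.018,0,0,0],[0,0,-0.018,0,0,0]]]'
python3 st.py 4 wrist scene top
```

```text
t: 7.92
eef_pos: [0.6348, 0.0675, 0.2929]
ee_rot: [3.141, 0.001, -3.141]
force: [-0.1, 0.2, -3.1]
width: 0.0337
t: 8.55
eef_pos: [0.6346, 0.0674, 0.2887]
ee_rot: [3.142, 0.0, -3.141]
force: [0.6, 0.4, -1.3]
width: 0.0332
8.55 [0.6346 0.0674 0.2887] [ 3.142  0.    -3.141] [ 0.65  0.37 -1.34] 0.0332
```

View pics/wrist4.png

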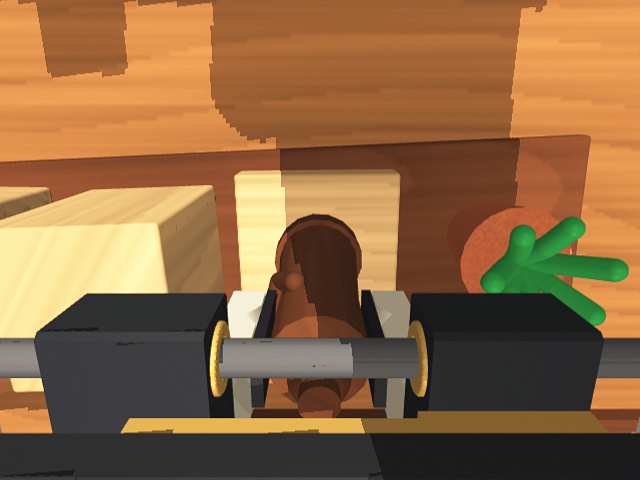

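View pics/scene4.png

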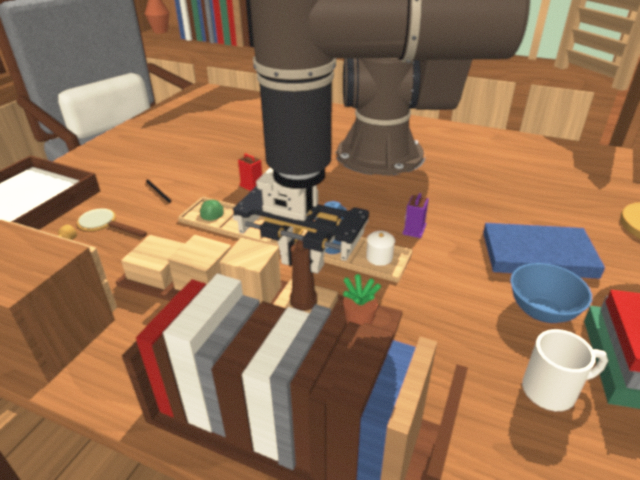

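```bash
python3 -m inch '[[[0,0,-0.003,0,0,0],[0,0,-0.005,0,0,0],[0,0,-0.005,0,0,0]]]'
python3 st.py 5 wrist
python3 - <<'E'
from h import *
from station import arm
import pickle
cp=arm.camera_params("wrist");im=cv2.imread("pics/wrist5.png");o=pickle.load(open("fit.pkl","rb"))
im=cv2.resize(im,None,fx=2,fy=2);p=o['plinth_lowest']
for n,q,z in(('plinth_lowest',p,.012),('statuette',p,.032)):
    c,_=cv2.findContours(sil(n,q[0],q[1],z,q[2],cp,2),cv2.RETR_EXTERNAL,cv2.CHAIN_APPROX_NONE);cv2.drawContours(im,c,-1,(255,255,0),1)
cv2.imwrite("pics/o5.png",im[280:860,300:1000])
E
```

```text
t: 9.07
eef_pos: [0.6347, 0.0674, 0.2886]
ee_rot: [-3.142, 0.001, -3.141]
force: [-1.9, -1.0, 5.8]
width: 0.0332
9.07 [0.6347 0.0674 0.2886] [-3.142e+00  1.000e-03 -3.141e+00] [-1.89 -1.03  5.77] 0.0332
```

View pics/o5.png

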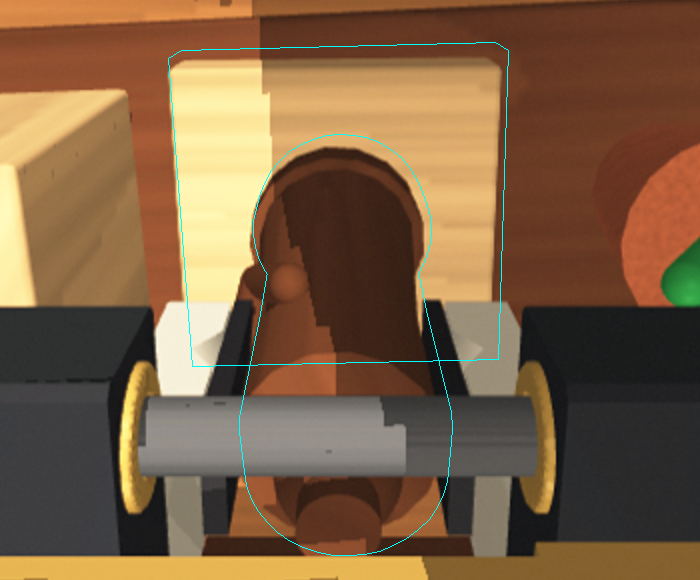

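Statuette and plinth shift by the same amount in the overlay, so it is centred to within about 1 mm. I release it.

```bash
python3 -m inch '[[[0,0,0,0,0,0],[0,0,0,0,0,0],[0,0,0,0,0,0]]]' 50
python3 -m inch '[[[0,0,0.08,0,0,0],[0,0,0.25,0,0,0],[0,0,0.45,0,0,0],[0,0,0.65,0,0,0],[0,0,0.65,0,0,0]]]'
python3 st.py 6 wrist scene
```

```text
t: 9.5
eef_pos: [0.6345, 0.0675, 0.2873]
ee_rot: [-3.142, -0.0, -3.141]
force: [0.2, -0.0, 0.5]
width: 0.0499
t: 10.12
eef_pos: [0.6351, 0.0674, 0.4228]
ee_rot: [3.14, 0.008, -3.141]
force: [0.0, 0.4, -1.1]
width: 0.0497
10.12 [0.6351 0.0674 0.4228] [ 3.14   0.008 -3.141] [ 0.05  0.38 -1.05] 0.0497
```

View pics/wrist6.png

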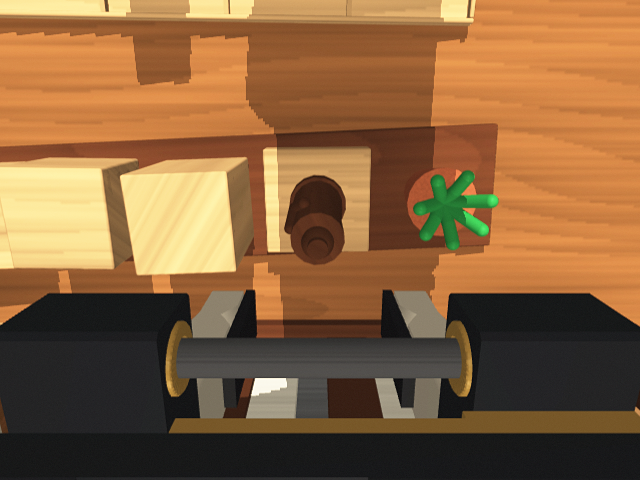

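The statuette stands upright at (318,215) in the middle of its plinth. The jar is next.

```bash
python3 -m inch '[[[-0.1,-0.02,0,0,0,0],[-0.3,-0.04,0,0,0,0],[-0.5,-0.06,0,0,0,0],[-0.7,-0.09,0,0,0,0],[-0.9,-0.122,0,0,0,0],[-0.953,-0.122,0,0,0,0],[-0.953,-0.122,0,0,0,0],[-0.953,-0.122,0,0,0,0]]]' 80 20
python3 st.py 7 wrist
python3 wov.py 7
```

```text
t: 11.22
eef_pos: [0.4447, 0.0433, 0.4173]
ee_rot: [-3.141, -0.0, -3.141]
force: [0.3, -0.1, -0.1]
width: 0.0798
11.22 [0.4447 0.0433 0.4173] [-3.141 -0.    -3.141] [ 0.34 -0.06 -0.08] 0.0798
```

View pics/wov7.png

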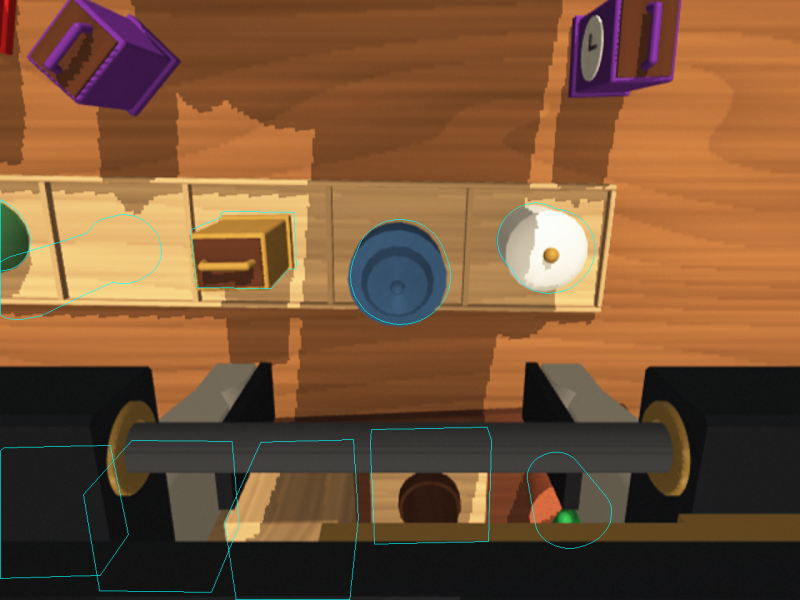

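```bash
python3 -m inch '[[[-0.003,0,-0.2,0,0,0],[-0.003,0,-0.4,0,0,0],[-0.003,0,-0.58,0,0,0],[-0.003,0,-0.72,0,0,0],[-0.003,0,-0.84,0,0,0],[-0.003,0,-0.912,0,0,0],[-0.003,0,-0.912,0,0,0]]]'
python3 -m inch '[[[0,0,0,0,0,0],[0,0,0,0,0,0],[0,0,0,0,0,0],[0,0,0,0,0,0],[0,0,0,0,0,0]]]' 50 20
python3 -m inch '[[[0,0,0.08,0,0,0],[0,0,0.25,0,0,0],[0,0,0.45,0,0,0],[0,0,0.65,0,0,0],[0,0,0.8,0,0,0],[0,0,0.8,0,0,0]]]' - 30
python3 st.py 8 wrist scene
```

```text
t: 12.15
eef_pos: [0.4436, 0.0429, 0.2336]
ee_rot: [-3.14, -0.003, 3.142]
force: [0.3, 1.0, 0.3]
width: 0.0802
t: 12.78
eef_pos: [0.4436, 0.0431, 0.2356]
ee_rot: [3.141, 0.001, -3.141]
force: [0.5, -2.2, 6.1]
width: 0.0578
t: 13.52
eef_pos: [0.4434, 0.0432, 0.3966]
ee_rot: [3.139, 0.003, -3.141]
force: [0.3, 0.3, -4.0]
width: 0.0576
13.53 [0.4434 0.0432 0.3966] [ 3.139e+00  3.000e-03 -3.141e+00] [ 0.35  0.26 -4.03] 0.0576
```

View pics/wrist8.png

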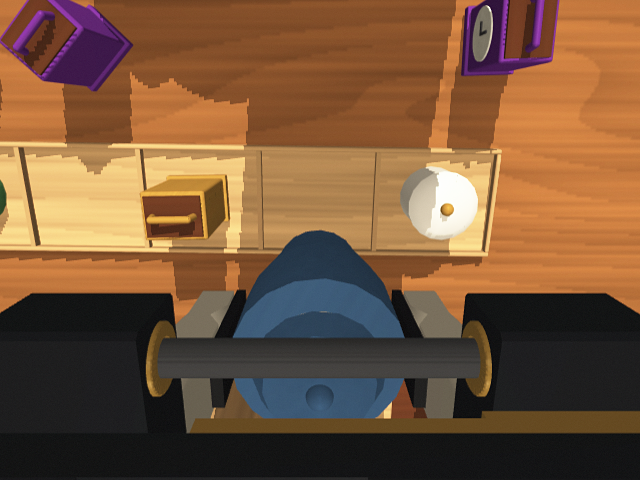

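```bash
python3 -m inch '[[[0.05,-0.07,0,0,0,0],[0.15,-0.21,0,0,0,0],[0.27,-0.36,0,0,0,0],[0.39,-0.52,0,0,0,0],[0.506,-0.687,0,0,0,0]]]'
python3 -m inch '[[[0.12,-0.16,0,0,0,0],[0.24,-0.32,0,0,0,0],[0.36,-0.48,0,0,0,0],[0.46,-0.62,0,0,0,0],[0.506,-0.687,0,0,0,0],[0.506,-0.687,0,0,0,0],[0.506,-0.687,0,0,0,0]]]'
python3 st.py 9 wrist scene
python3 wov.py 9
```

```text
t: 14.25
eef_pos: [0.5448, -0.0954, 0.3926]
ee_rot: [3.142, -0.004, -3.141]
force: [0.9, 1.3, -3.0]
width: 0.0575
t: 15.12
eef_pos: [0.6453, -0.2312, 0.3941]
ee_rot: [3.141, -0.002, -3.141]
force: [-0.5, 0.1, -2.7]
width: 0.0572
15.12 [ 0.6453 -0.2312  0.3941] [ 3.141e+00 -2.000e-03 -3.141e+00] [-0.46  0.12 -2.71] 0.0572
```

View pics/wov9.png

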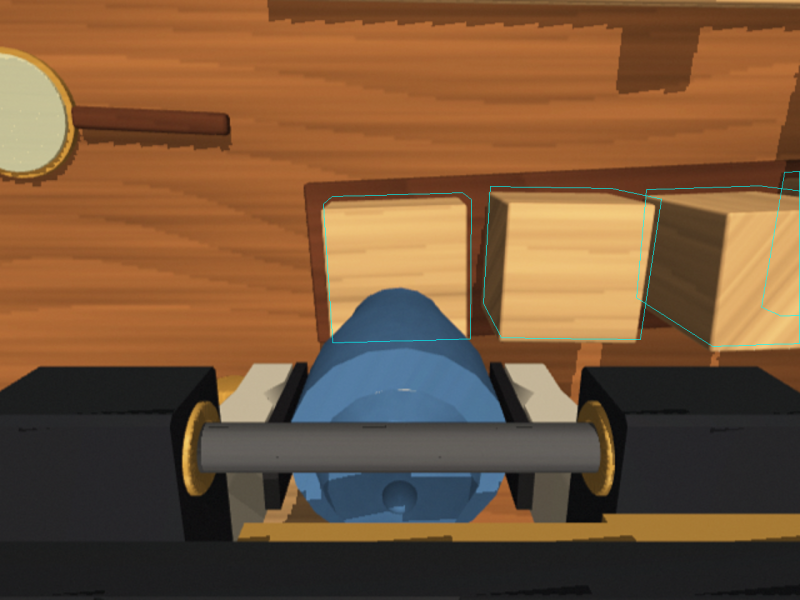

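```bash
python3 -m inch '[[[0.003,-0.002,-0.15,0,0,0],[0.003,-0.002,-0.3,0,0,0],[0.003,-0.002,-0.41,0,0,0],[0.003,-0.002,-0.48,0,0,0],[0.003,-0.002,-0.505,0,0,0],[0.003,-0.002,-0.51,0,0,0],[0.003,-0.002,-0.51,0,0,0]]]'
python3 -m inch '[[[0,0,-0.005,0,0,0],[0,0,-0.01,0,0,0],[0,0,-0.015,0,0,0],[0,0,-0.015,0,0,0]]]'
python3 st.py 10 wrist scene
```

```text
t: 16.1
eef_pos: [0.6466, -0.2322, 0.294]
ee_rot: [-3.141, 0.001, -3.141]
force: [0.1, 0.7, -2.8]
width: 0.0577
t: 16.6
eef_pos: [0.6462, -0.2322, 0.2899]
ee_rot: [3.142, -0.0, -3.141]
force: [-0.3, -0.6, -3.4]
width: 0.0573
16.6 [ 0.6462 -0.2322  0.2899] [ 3.142 -0.    -3.141] [-0.32 -0.59 -3.38] 0.0573
```

```bash
python3 -m inch '[[[0,0,-0.004,0,0,0],[0,0,-0.008,0,0,0],[0,0,-0.008,0,0,0]]]'
python3 st.py 11 wrist
python3 - <<'E'
from h import *
from station import arm
import pickle
cp=arm.camera_params("wrist");im=cv2.imread("pics/wrist11.png");o=pickle.load(open("fit.pkl","rb"))
im=cv2.resize(im,None,fx=2,fy=2);p=o['plinth_low']
for n,q,z in(('plinth_low',p,.012),('jar',p,.057)):
    c,_=cv2.findContours(sil(n,q[0],q[1],z,q[2],cp,2),cv2.RETR_EXTERNAL,cv2.CHAIN_APPROX_NONE);cv2.drawContours(im,c,-1,(255,255,0),1)
cv2.imwrite("pics/o11.png",im[280:860,300:1000])
E
```

```text
t: 17.08
eef_pos: [0.6464, -0.2322, 0.2888]
ee_rot: [-3.141, 0.0, -3.141]
force: [-0.3, 0.7, -0.5]
width: 0.0573
17.07 [ 0.6464 -0.2322  0.2888] [-3.141  0.    -3.141] [-0.31  0.68 -0.47] 0.0573
```

View pics/o11.png

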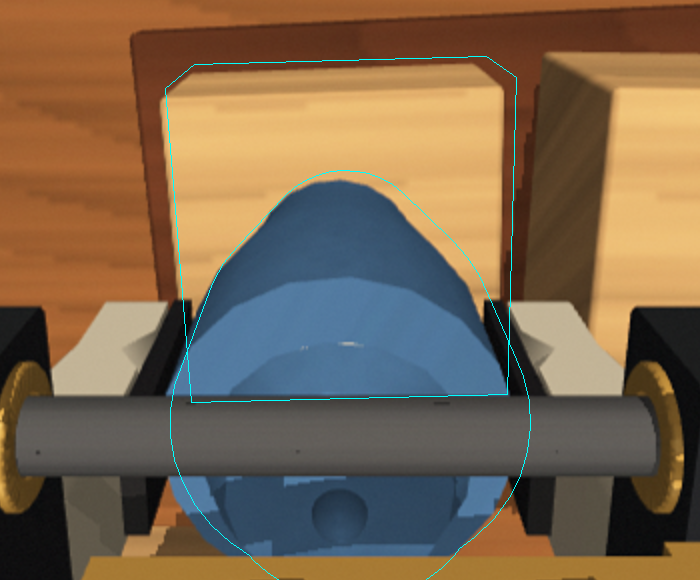

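Jar and plinth again shift together, so it is centred to within about 1 mm. I release it and move to the clock, with the jaws turned along x.

```bash
python3 -m inch '[[[0,0,-0.003,0,0,0],[0,0,-0.003,0,0,0]]]'
python3 -m inch '[[[0,0,0,0,0,0],[0,0,0,0,0,0],[0,0,0,0,0,0]]]' 72
python3 -m inch '[[[0,0,0.08,0,0,0],[0,0,0.25,0,0,0],[0,0,0.45,0,0,0],[0,0,0.6,0,0,0],[0,0,0.6,0,0,0]]]'
python3 st.py 12 wrist scene
```

```text
t: 17.38
eef_pos: [0.6464, -0.2322, 0.2887]
ee_rot: [-3.141, 0.001, -3.141]
force: [-2.4, 1.4, 5.1]
width: 0.0571
t: 17.75
eef_pos: [0.6464, -0.2322, 0.2876]
ee_rot: [3.142, -0.0, -3.141]
force: [-0.4, 0.8, -0.4]
width: 0.0714
t: 18.38
eef_pos: [0.6467, -0.2324, 0.4126]
ee_rot: [-3.14, 0.007, -3.141]
force: [-0.4, -0.8, -0.8]
width: 0.0721
18.38 [ 0.6467 -0.2324  0.4126] [-3.14   0.007 -3.141] [-0.39 -0.78 -0.83] 0.0721
```

View pics/wrist12.png

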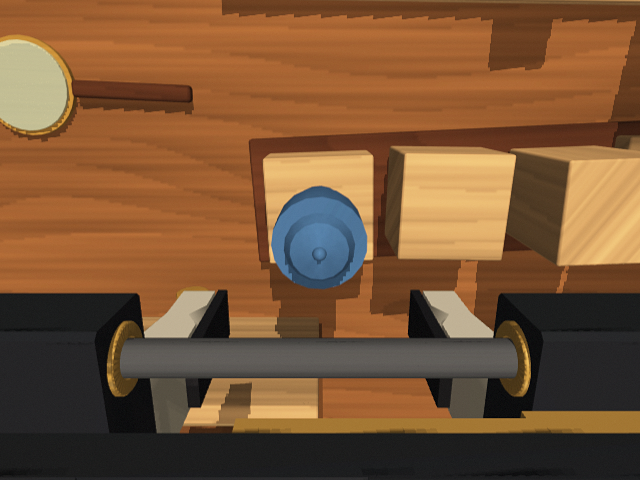

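```bash
python3 -m inch '[[[-0.08,0.07,0,0,0,0.05],[-0.21,0.18,0,0,0,0.1],[-0.34,0.29,0,0,0,0.15],[-0.47,0.4,0,0,0,0.2],[-0.6,0.51,0,0,0,0.25]]]' 75 20
python3 -m inch '[[[-0.11,0.09,0,0,0,0.05],[-0.22,0.18,0,0,0,0.1],[-0.33,0.27,0,0,0,0.15],[-0.41,0.34,0,0,0,0.2],[-0.4475,0.357,0,0,0,0.25],[-0.4475,0.357,0,0,0,0.25],[-0.4475,0.357,0,0,0,0.25]]]'
python3 st.py 13 wrist
python3 wov.py 13
```

```text
t: 19.1
eef_pos: [0.5252, -0.1296, 0.4069]
ee_rot: [3.14, -0.001, -2.351]
force: [0.4, -0.1, 1.3]
width: 0.0749
t: 19.98
eef_pos: [0.437, -0.0589, 0.4076]
ee_rot: [3.141, -0.0, -1.574]
force: [-0.2, -0.1, 0.1]
width: 0.0753
19.98 [ 0.437  -0.0589  0.4076] [ 3.141 -0.    -1.574] [-0.18 -0.06  0.08] 0.0753
```

View pics/wov13.png

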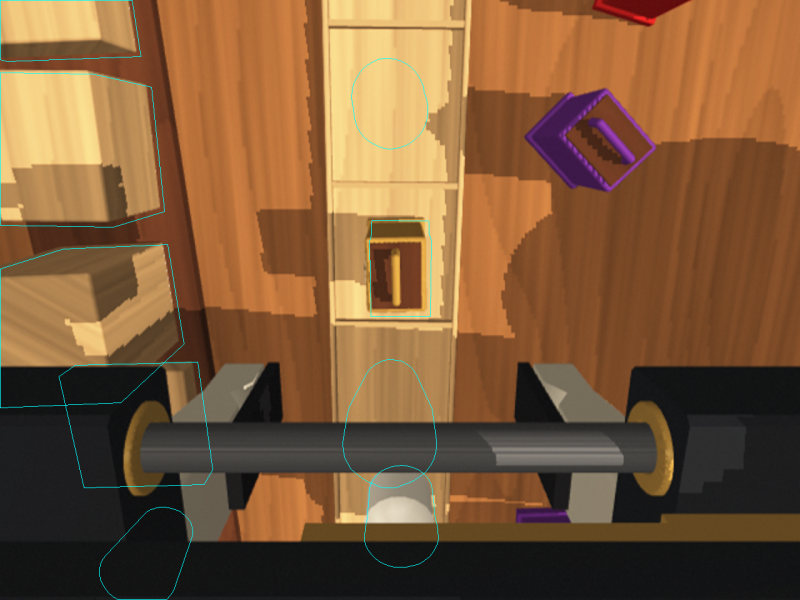

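The brass clock at (397,265) is square to the jaws and sits about 1.5 mm toward +x. I descend and grip it.

```bash
python3 -m inch '[[[0.007,0,-0.2,0,0,0],[0.007,0,-0.4,0,0,0],[0.007,0,-0.6,0,0,0],[0.007,0,-0.78,0,0,0],[0.007,0,-0.9,0,0,0],[0.007,0,-0.97,0,0,0],[0.007,0,-0.997,0,0,0],[0.007,0,-0.997,0,0,0]]]'
python3 -m inch '[[[0,0,0,0,0,0],[0,0,0,0,0,0],[0,0,0,0,0,0],[0,0,0,0,0,0],[0,0,0,0,0,0],[0,0,0,0,0,0]]]' 28 20
python3 -m inch '[[[0,0,0.05,0,0,0],[0,0,0.2,0,0,0],[0,0,0.4,0,0,0],[0,0,0.6,0,0,0],[0,0,0.8,0,0,0],[0,0,0.95,0,0,0],[0,0,0.95,0,0,0]]]' - 30
python3 st.py 14 wrist scene
```

```text
t: 21.02
eef_pos: [0.4384, -0.0589, 0.2083]
ee_rot: [3.141, -0.0, -1.572]
force: [-0.7, -0.1, -0.0]
width: 0.0751
t: 21.78
eef_pos: [0.4383, -0.0588, 0.2086]
ee_rot: [-3.141, -0.0, -1.57]
force: [-0.7, 0.7, 2.6]
width: 0.036
t: 22.65
eef_pos: [0.4383, -0.0588, 0.4009]
ee_rot: [-3.137, 0.001, -1.57]
force: [-0.1, -0.1, -3.0]
width: 0.0362
22.65 [ 0.4383 -0.0588  0.4009] [-3.137e+00  1.000e-03 -1.570e+00] [-0.12 -0.09 -3.02] 0.0362
```

View pics/wrist14.png

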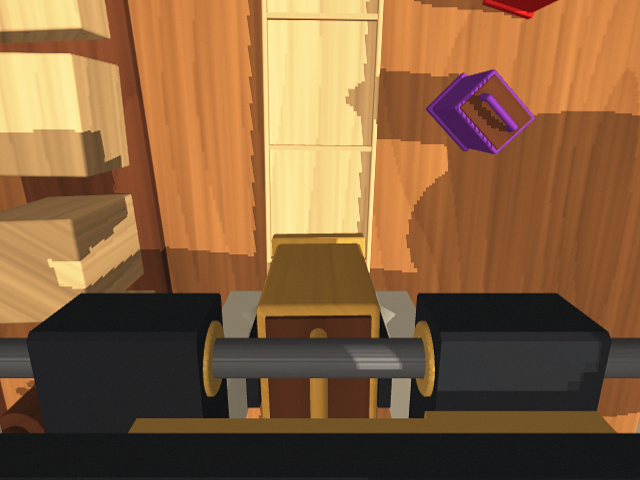

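View pics/scene14.png

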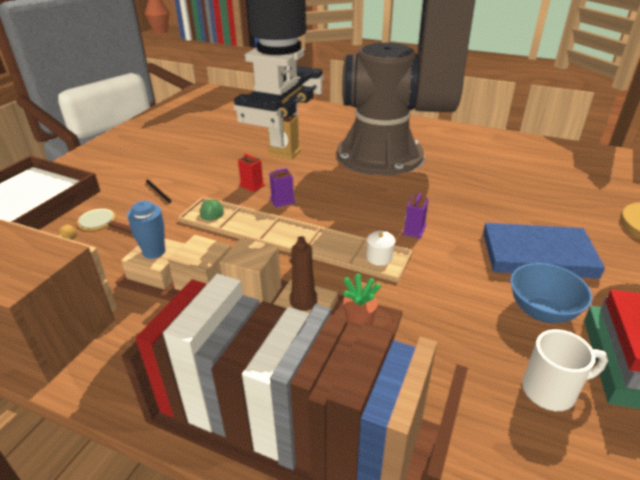

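```bash
python3 - <<'E'
import pickle
exec(open("fit.py").read().split("out={}")[0])
for uv,z in [((433,114),0),((452,82),.15),((452,82),.2),((440,10),.15),((452,10),.2),((490,128),.05),((355,112),0),((347,105),.15),((347,105),.2)]: print(uv,z,back(uv,D['top'],z).round(3), )
# scene: cabinet corner
for uv in [(65,335),(115,290),(0,225)]: print(uv,back(uv,D['scene'],.0).round(3),back(uv,D['scene'],.2).round(3))
E
```

```text
(433, 114) 0 [ 0.776 -0.239  0.   ]
(452, 82) 0.15 [ 0.774 -0.233  0.15 ]
(452, 82) 0.2 [ 0.748 -0.216  0.2  ]
(440, 10) 0.15 [ 0.918 -0.213  0.15 ]
(452, 10) 0.2 [ 0.884 -0.219  0.2  ]
(490, 128) 0.05 [ 0.726 -0.344  0.05 ]
(355, 112) 0 [ 0.776 -0.066  0.   ]
(347, 105) 0.15 [ 0.725 -0.036  0.15 ]
(347, 105) 0.2 [ 0.702 -0.032  0.2  ]
(65, 335) [ 0.837 -0.281  0.   ] [ 0.951 -0.082  0.2  ]
(115, 290) [ 0.717 -0.282  0.   ] [ 0.869 -0.082  0.2  ]
(0, 225) [ 0.649 -0.664  0.   ] [ 0.823 -0.343  0.2  ]
```

```bash
python3 -m inch '[[[0.06,-0.02,0,0,0,0],[0.2,-0.07,0,0,0,0],[0.37,-0.13,0,0,0,0],[0.55,-0.2,0,0,0,0],[0.73,-0.27,0,0,0,0],[0.9,-0.33,0,0,0,0],[0.99,-0.3675,0,0,0,0],[1,-0.3675,0,0,0,0]]]'
python3 -m inch '[[[0,0,0,0,0,0],[0,0,0,0,0,0]]]'
python3 st.py 15 wrist top
python3 wov.py 15
```

```text
t: 23.75
eef_pos: [0.6395, -0.1331, 0.3954]
ee_rot: [3.137, -0.0, -1.572]
force: [-0.8, 0.2, -3.5]
width: 0.0361
t: 24.0
eef_pos: [0.6377, -0.1321, 0.3982]
ee_rot: [3.141, 0.0, -1.57]
force: [-0.4, 0.1, -2.7]
width: 0.0361
24.0 [ 0.6377 -0.1321  0.3982] [ 3.141  0.    -1.57 ] [-0.4   0.14 -2.71] 0.0361
```

View pics/wov15.png

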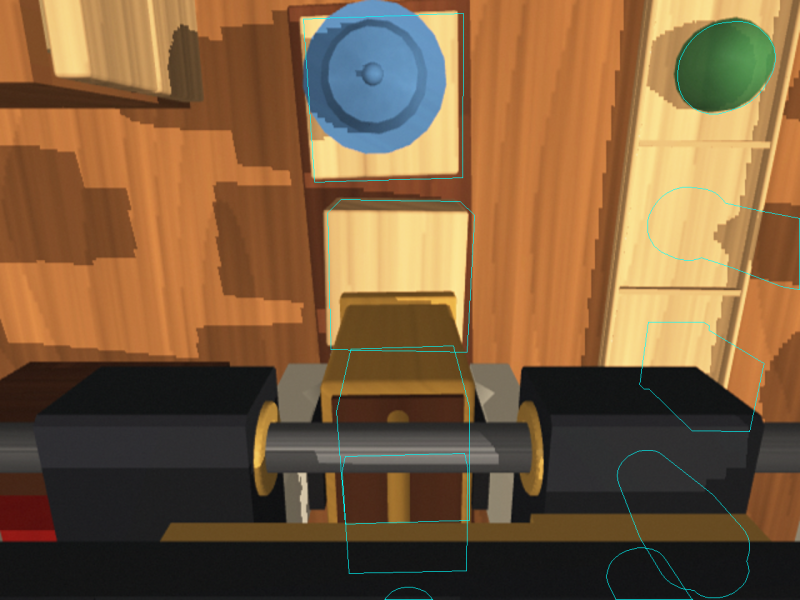

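```bash
python3 -m inch '[[[0.008,0,-0.15,0,0,0],[0.008,0,-0.3,0,0,0],[0.008,0,-0.42,0,0,0],[0.008,0,-0.5,0,0,0],[0.008,0,-0.53,0,0,0],[0.008,0,-0.535,0,0,0],[0.008,0,-0.535,0,0,0]]]'
python3 -m inch '[[[0,0,-0.005,0,0,0],[0,0,-0.01,0,0,0],[0,0,-0.015,0,0,0],[0,0,-0.015,0,0,0]]]'
python3 st.py 16 wrist scene
```

```text
t: 24.98
eef_pos: [0.6401, -0.1323, 0.2924]
ee_rot: [-3.14, -0.0, -1.57]
force: [-0.6, 0.1, -2.3]
width: 0.0359
t: 25.48
eef_pos: [0.6398, -0.1323, 0.2884]
ee_rot: [3.141, -0.0, -1.57]
force: [-0.3, 0.6, -2.9]
width: 0.0361
25.48 [ 0.6398 -0.1323  0.2884] [ 3.141 -0.    -1.57 ] [-0.27  0.57 -2.93] 0.0361
```

View pics/wrist16.png

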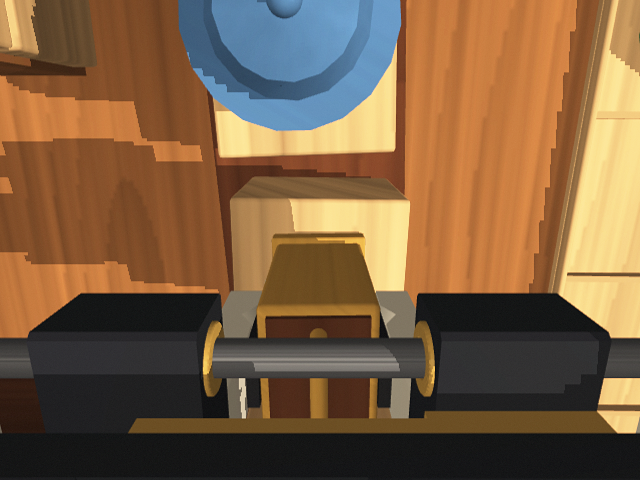

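View pics/scene16.png

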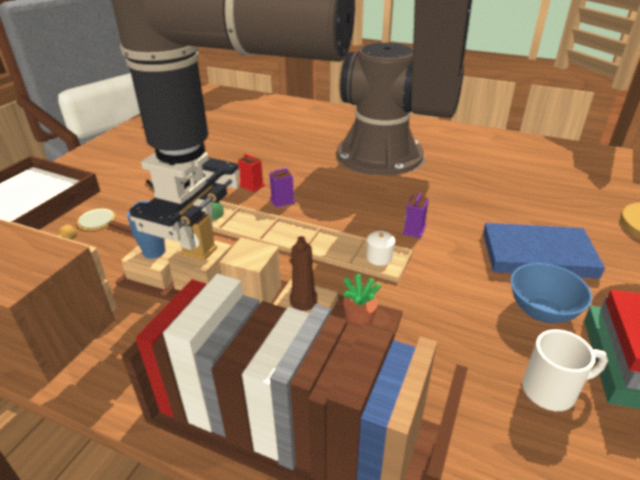

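```bash
python3 -m inch '[[[0,0,-0.004,0,0,0],[0,0,-0.008,0,0,0],[0,0,-0.008,0,0,0]]]'; python3 st.py 17 wrist
python3 - <<'E'
from station import arm
import numpy as np,cv2
cp=arm.camera_params("wrist")
def back(uv,z):
    f=240/np.tan(np.radians(cp['vertical_fov'])/2);P=np.array(cp['pose'])
    d=P[:3,:3]@[(uv[0]-cp['cx'])/f,(uv[1]-cp['cy'])/f,1];return (P[:3,3]+d*(z-P[2,3])/d[2]).round(4)
print(back((231,199),.082),back((409,202),.082),back((319,234),.09))
im=cv2.imread("pics/wrist17.png")[160:320,200:440];cv2.imwrite("pics/c17.png",cv2.resize(im,None,fx=3.3,fy=3.3))
E
```

```text
t: 25.95
eef_pos: [0.6398, -0.1323, 0.2868]
ee_rot: [3.141, -0.0, -1.57]
force: [0.0, -0.9, -3.5]
width: 0.0357
25.95 [ 0.6398 -0.1323  0.2868] [ 3.141 -0.    -1.57 ] [ 0.03 -0.9  -3.5 ] 0.0357
[ 0.6788 -0.1745  0.082 ] [ 0.6019 -0.173   0.082 ] [ 0.6408 -0.1609  0.09  ]
```

View pics/c17.png

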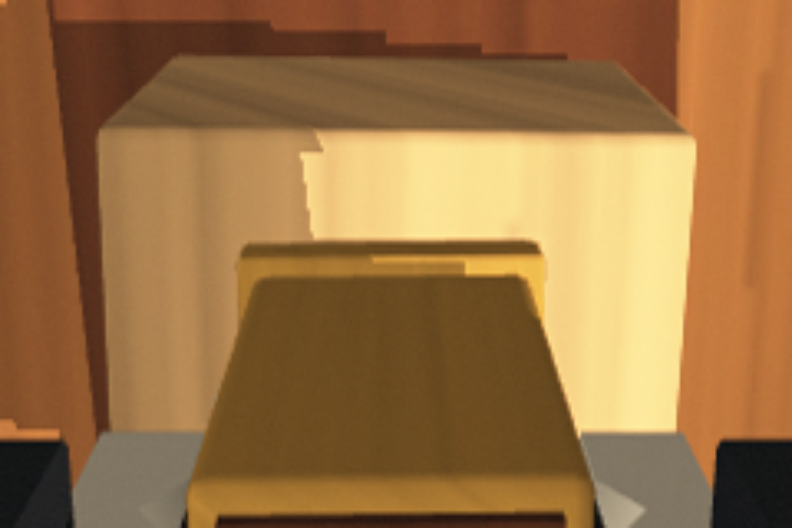

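```bash
python3 -m inch '[[[0,0.007,0,0,0,0],[0,0.007,-0.003,0,0,0],[0,0.007,-0.006,0,0,0],[0,0.007,-0.006,0,0,0]]]'; python3 st.py 18
```

```text
t: 26.5
eef_pos: [0.6398, -0.1307, 0.2867]
ee_rot: [-3.141, -0.0, -1.57]
force: [-3.2, 2.0, 3.9]
width: 0.0357
26.5 [ 0.6398 -0.1307  0.2867] [-3.141 -0.    -1.57 ] [-3.18  2.03  3.91] 0.0357
```

```bash
python3 -m inch '[[[0,0,0,0,0,0],[0,0,0,0,0,0],[0,0,0,0,0,0]]]' 52
python3 -m inch '[[[0,0,0.08,0,0,0],[0,0,0.25,0,0,0],[0,0,0.45,0,0,0],[0,0,0.6,0,0,0],[0,0,0.6,0,0,0]]]'
python3 st.py 19 wrist scene
```

```text
t: 26.88
eef_pos: [0.6399, -0.131, 0.2856]
ee_rot: [-3.141, -0.0, -1.57]
force: [0.3, -0.2, -0.1]
width: 0.0514
t: 27.5
eef_pos: [0.6403, -0.1311, 0.4102]
ee_rot: [-3.135, -0.0, -1.57]
force: [-0.7, -0.0, -0.3]
width: 0.052
27.5 [ 0.6403 -0.1311  0.4102] [-3.135 -0.    -1.57 ] [-0.69 -0.01 -0.31] 0.052
```

View pics/wrist19.png

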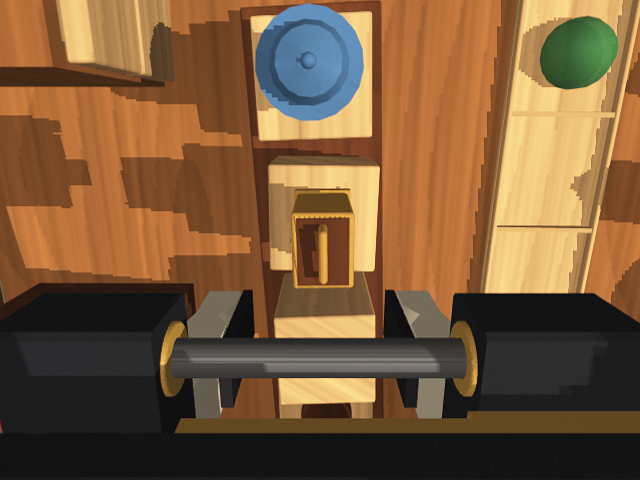

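The clock stands centred at (323,235). The pot is next, with the jaws back along y.

```bash
python3 -m inch '[[[-0.09,0.08,0,0,0,-0.05],[-0.2,0.22,0,0,0,-0.1],[-0.3,0.37,0,0,0,-0.15],[-0.41,0.52,0,0,0,-0.2],[-0.507,0.678,0,0,0,-0.25]]]' 75 20
python3 -m inch '[[[-0.12,0.16,0,0,0,-0.05],[-0.24,0.32,0,0,0,-0.1],[-0.36,0.48,0,0,0,-0.15],[-0.46,0.62,0,0,0,-0.2],[-0.507,0.678,0,0,0,-0.25],[-0.507,0.678,0,0,0,-0.25],[-0.507,0.678,0,0,0,-0.25]]]'
python3 st.py 20 wrist
python3 wov.py 20
```

```text
t: 28.22
eef_pos: [0.5373, 0.0054, 0.4048]
ee_rot: [3.141, -0.002, -2.361]
force: [0.1, -0.0, 0.3]
width: 0.0748
t: 29.1
eef_pos: [0.4371, 0.1401, 0.4053]
ee_rot: [-3.141, -0.001, -3.138]
force: [-0.3, -1.0, -0.3]
width: 0.0752
29.1 [0.4371 0.1401 0.4053] [-3.141e+00 -1.000e-03 -3.138e+00] [-0.26 -0.98 -0.33] 0.0752
```

View pics/wov20.png

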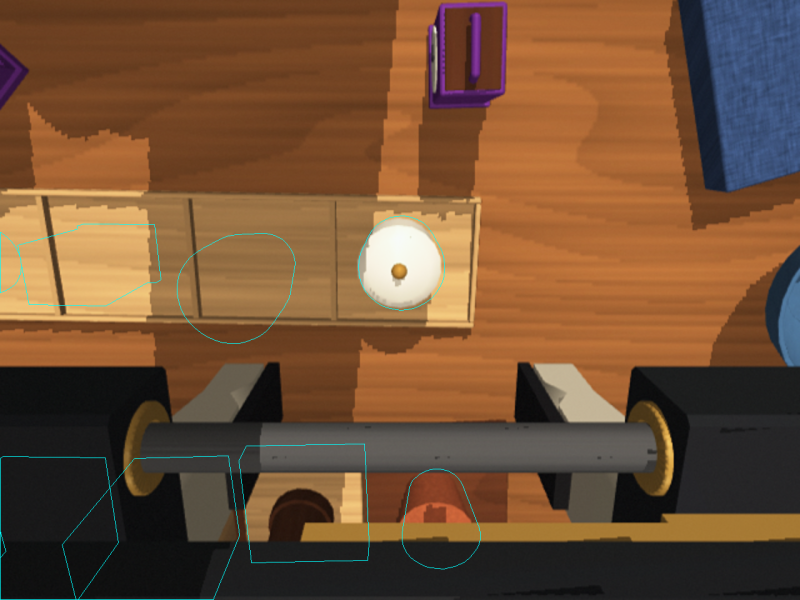

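```bash
python3 -m inch '[[[0,0.002,-0.2,0,0,0],[0,0.002,-0.4,0,0,0],[0,0.002,-0.6,0,0,0],[0,0.002,-0.78,0,0,0],[0,0.002,-0.9,0,0,0]]]'
python3 -m inch '[[[0,0,-0.08,0,0,0],[0,0,-0.135,0,0,0],[0,0,-0.138,0,0,0],[0,0,-0.138,0,0,0]]]'
python3 -m inch '[[[0,0,0,0,0,0],[0,0,0,0,0,0],[0,0,0,0,0,0],[0,0,0,0,0,0],[0,0,0,0,0,0]]]' 44 20
python3 -m inch '[[[0,0,0.05,0,0,0],[0,0,0.2,0,0,0],[0,0,0.4,0,0,0],[0,0,0.6,0,0,0],[0,0,0.8,0,0,0],[0,0,0.98,0,0,0],[0,0,0.98,0,0,0]]]' - 28
python3 st.py 21 wrist scene
```

```text
t: 29.78
eef_pos: [0.4371, 0.1398, 0.2238]
ee_rot: [-3.14, -0.002, -3.141]
force: [0.7, 0.7, 0.4]
width: 0.0749
t: 30.28
eef_pos: [0.4373, 0.1407, 0.1985]
ee_rot: [3.141, 0.001, -3.141]
force: [-0.3, -0.2, 0.3]
width: 0.0752
t: 30.9
eef_pos: [0.4371, 0.1407, 0.1983]
ee_rot: [3.142, 0.0, -3.141]
force: [-1.3, -1.2, 5.6]
width: 0.0515
t: 31.78
eef_pos: [0.4373, 0.1409, 0.3971]
ee_rot: [3.138, 0.004, -3.141]
force: [0.5, -0.4, -1.7]
width: 0.0513
31.77 [0.4373 0.1409 0.3971] [ 3.138  0.004 -3.141] [ 0.53 -0.42 -1.7 ] 0.0513
```

View pics/wrist21.png

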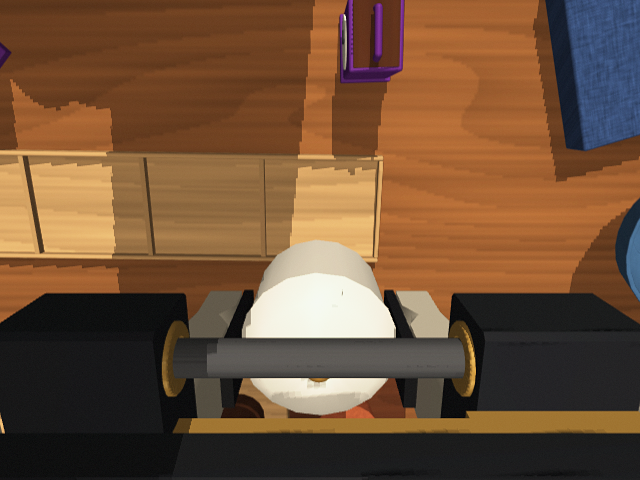

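```bash
python3 -m inch '[[[0.06,-0.06,0,0,0,0],[0.2,-0.18,0,0,0,0],[0.36,-0.32,0,0,0,0],[0.53,-0.47,0,0,0,0],[0.7,-0.61,0,0,0,0],[0.86,-0.75,0,0,0,0],[0.97,-0.84,0,0,0,0],[0.995,-0.86,0,0,0,0]]]'
python3 -m inch '[[[0,0,-0.1,0,0,0],[0,0,-0.2,0,0,0],[0,0,-0.25,0,0,0],[0,0,-0.25,0,0,0]]]'
python3 st.py 22 wrist
python3 wov.py 22
```

```text
t: 32.88
eef_pos: [0.6367, -0.0325, 0.3911]
ee_rot: [-3.141, -0.004, 3.14]
force: [-0.9, 0.0, -2.8]
width: 0.0513
t: 33.38
eef_pos: [0.6356, -0.031, 0.343]
ee_rot: [-3.141, -0.002, -3.141]
force: [0.2, 0.9, -2.0]
width: 0.0515
33.38 [ 0.6356 -0.031   0.343 ] [-3.141e+00 -2.000e-03 -3.141e+00] [ 0.21  0.89 -2.02] 0.0515
```

View pics/wov22.png

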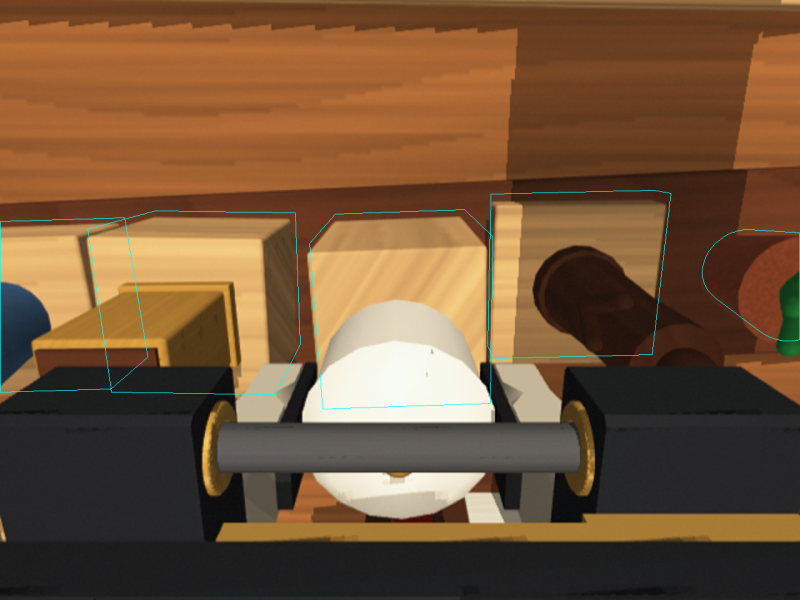

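```bash
python3 -m inch '[[[0.002,0,-0.08,0,0,0],[0.002,0,-0.14,0,0,0],[0.002,0,-0.175,0,0,0],[0.002,0,-0.185,0,0,0],[0.002,0,-0.185,0,0,0]]]'
python3 -m inch '[[[0,0,-0.006,0,0,0],[0,0,-0.012,0,0,0],[0,0,-0.015,0,0,0],[0,0,-0.015,0,0,0]]]'
python3 st.py 23 wrist scene
```

```text
t: 34.05
eef_pos: [0.6365, -0.0313, 0.3071]
ee_rot: [-3.141, 0.0, -3.141]
force: [-0.4, 1.0, -2.5]
width: 0.0512
t: 34.55
eef_pos: [0.6364, -0.0313, 0.304]
ee_rot: [-3.142, -0.0, -3.141]
force: [0.1, -0.0, -2.4]
width: 0.0512
34.55 [ 0.6364 -0.0313  0.304 ] [-3.142 -0.    -3.141] [ 0.08 -0.03 -2.42] 0.0512
```

View pics/wrist23.png

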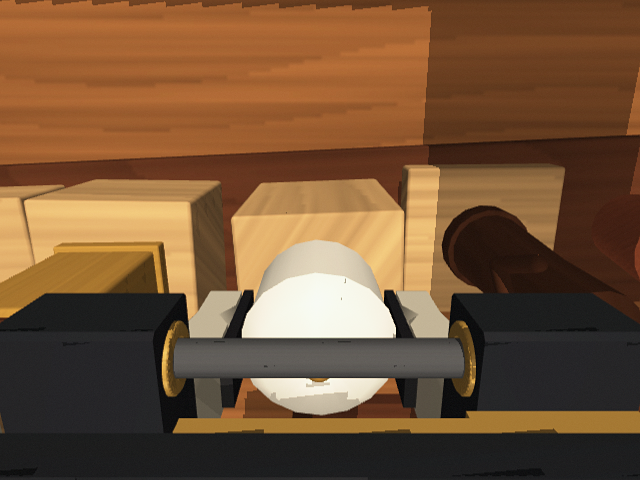

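```bash
python3 - <<'E'
from h import *
from station import arm
import pickle
cp=arm.camera_params("wrist");im=cv2.imread("pics/wrist23.png");o=pickle.load(open("fit.pkl","rb"))
im=cv2.resize(im,None,fx=2,fy=2);p=o['plinth_highest']
for n,q,z in(('plinth_highest',p,.012),('pot',p,.107)):
    c,_=cv2.findContours(sil(n,q[0],q[1],z,q[2],cp,2),cv2.RETR_EXTERNAL,cv2.CHAIN_APPROX_NONE);cv2.drawContours(im,c,-1,(255,255,0),1)
cv2.imwrite("pics/o23.png",im[280:860,300:1000])
E
```

```text
(no output)
```

View pics/o23.png

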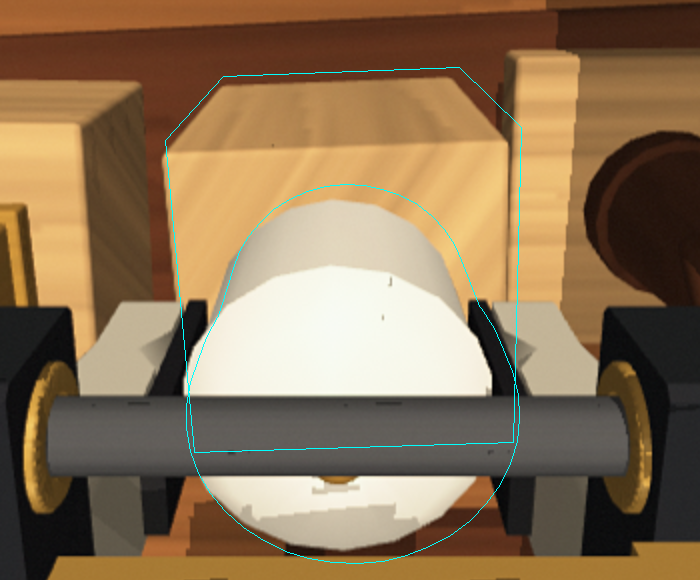

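Pot and plinth agree to within about 1 mm. I finish the descent.

```bash
python3 -m inch '[[[0,0,-0.004,0,0,0],[0,0,-0.008,0,0,0],[0,0,-0.011,0,0,0],[0,0,-0.011,0,0,0]]]';python3 -m inch '[[[0,0,-0.003,0,0,0],[0,0,-0.003,0,0,0]]]'
```

```text
t: 35.15
eef_pos: [0.6364, -0.0313, 0.3018]
ee_rot: [-3.142, -0.0, -3.141]
force: [0.3, 0.0, -2.8]
width: 0.0517
t: 35.4
eef_pos: [0.6364, -0.0313, 0.3015]
ee_rot: [-3.142, 0.0, -3.141]
force: [-1.4, 0.2, -1.0]
width: 0.0512
```

```bash
python3 -m inch '[[[0,0,-0.003,0,0,0],[0,0,-0.003,0,0,0]]]'
python3 -m inch '[[[0,0,0,0,0,0],[0,0,0,0,0,0],[0,0,0,0,0,0]]]' 66
python3 -m inch '[[[0,0,0.06,0,0,0],[0,0,0.2,0,0,0],[0,0,0.4,0,0,0],[0,0,0.55,0,0,0],[0,0,0.55,0,0,0]]]'
python3 -m inch '[[[-0.1,0,0,0,0,0],[-0.3,0,0,0,0,0],[-0.55,0,0,0,0,0],[-0.8,0,0,0,0,0],[-0.95,0,0,0,0,0],[-1,0,0,0,0,0],[-1,0,0,0,0,0]]]'
python3 -m inch '[[[0,-0.1,0,0,0,0],[0,-0.3,0,0,0,0],[0,-0.55,0,0,0,0],[0,-0.8,0,0,0,0],[0,-0.95,0,0,0,0],[0,-1,0,0,0,0],[0,-1,0,0,0,0]]]'
python3 st.py 24 scene top wrist
```

```text
t: 35.65
eef_pos: [0.6364, -0.0313, 0.3014]
ee_rot: [-3.142, 0.001, -3.141]
force: [-2.1, 0.3, 5.2]
width: 0.0514
t: 36.02
eef_pos: [0.6365, -0.0313, 0.3005]
ee_rot: [-3.142, -0.0, -3.141]
force: [0.0, -0.1, -0.1]
width: 0.0656
t: 36.65
eef_pos: [0.6369, -0.0314, 0.4147]
ee_rot: [3.141, 0.006, -3.141]
force: [-0.5, 1.0, -0.3]
width: 0.0658
t: 37.52
eef_pos: [0.4363, -0.0313, 0.4111]
ee_rot: [3.141, 0.001, -3.141]
force: [1.1, 0.3, 0.2]
width: 0.0661
t: 38.4
eef_pos: [0.437, -0.2318, 0.41]
ee_rot: [3.141, -0.001, 3.14]
force: [0.1, -0.5, 0.3]
width: 0.0662
38.4 [ 0.437  -0.2318  0.41  ] [ 3.141e+00 -1.000e-03  3.140e+00] [ 0.12 -0.46  0.31] 0.0662
```

View pics/scene24.png

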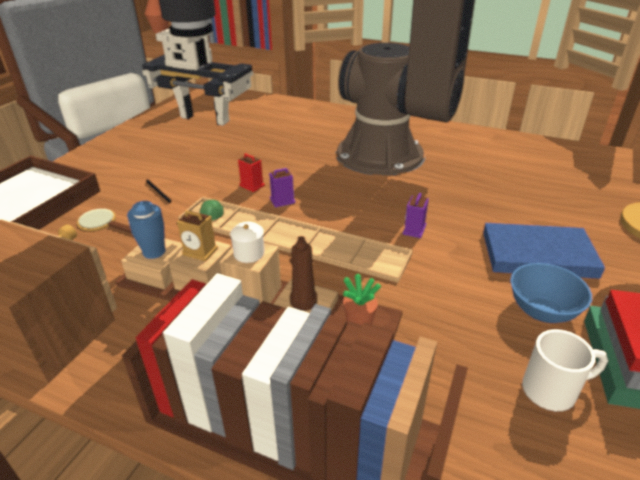

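View pics/top24.png

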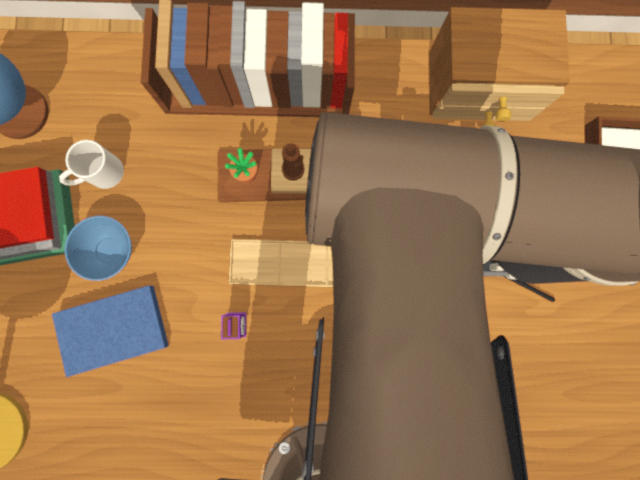

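All four stand upright. I move the arm clear for an unobstructed top view.

```bash
python3 -m inch '[[[-0.1,-0.15,0,0,0,0],[-0.3,-0.4,0,0,0,0],[-0.5,-0.65,0,0,0,0],[-0.6,-0.85,0,0,0,0],[-0.6,-1,0,0,0,0],[-0.6,-1,0,0,0,0]]]'
python3 -m inch '[[[-0.1,-0.2,0,0,0,0],[-0.3,-0.45,0,0,0,0],[-0.5,-0.7,0,0,0,0],[-0.6,-0.9,0,0,0,0],[-0.6,-1,0,0,0,0],[-0.6,-1,0,0,0,0]]]'
python3 st.py 25 top scene
python3 - <<'E'
import pickle
from h import *
D=pickle.load(open("D.pkl","rb"));o=pickle.load(open("fit.pkl","rb"))
pr={'statuette':('plinth_lowest',.032),'jar':('plinth_low',.057),'clock':('plinth_high',.082),'pot':('plinth_highest',.107)}
for cam,(y0,y1,x0,x1,k) in dict(top=(130,300,210,480,2.9),scene=(180,340,100,400,2.6)).items():
    im=cv2.resize(cv2.imread(f"pics/{cam}25.png"),None,fx=4,fy=4,interpolation=cv2.INTER_CUBIC)
    L=[(n,o[p],z) for n,(p,z) in pr.items()]+[(n,o[n],.012 if n!='paperweight' else .004) for n in o if n not in pr]
    for n,p,z in L:
        c,_=cv2.findContours(sil(n,p[0],p[1],z,p[2],D[cam],4),cv2.RETR_EXTERNAL,cv2.CHAIN_APPROX_NONE);cv2.drawContours(im,c,-1,(255,255,0) if n in pr else (0,0,255),1)
    im=im[y0*4:y1*4,x0*4:x1*4]; cv2.imwrite(f"pics/fin_{cam}.png",cv2.resize(im,(int((x1-x0)*k),int((y1-y0)*k)),interpolation=cv2.INTER_AREA))
E
```

```text
t: 39.3
eef_pos: [0.3166, -0.4322, 0.4105]
ee_rot: [-3.141, -0.0, 3.141]
force: [0.8, -0.1, 0.3]
width: 0.0664
t: 40.05
eef_pos: [0.1971, -0.6315, 0.41]
ee_rot: [3.141, -0.0, -3.141]
force: [0.3, 0.4, -1.2]
width: 0.0661
40.05 [ 0.1971 -0.6315  0.41  ] [ 3.141 -0.    -3.141] [ 0.3   0.39 -1.21] 0.0661
```

View pics/fin_top.png

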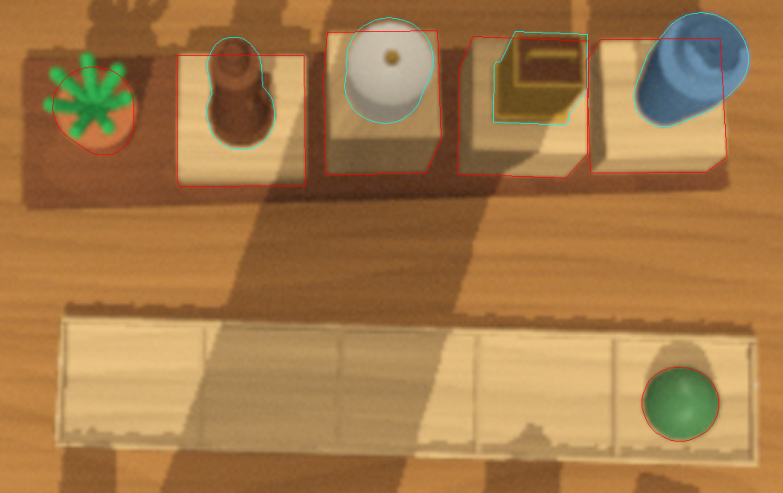

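View pics/fin_scene.png

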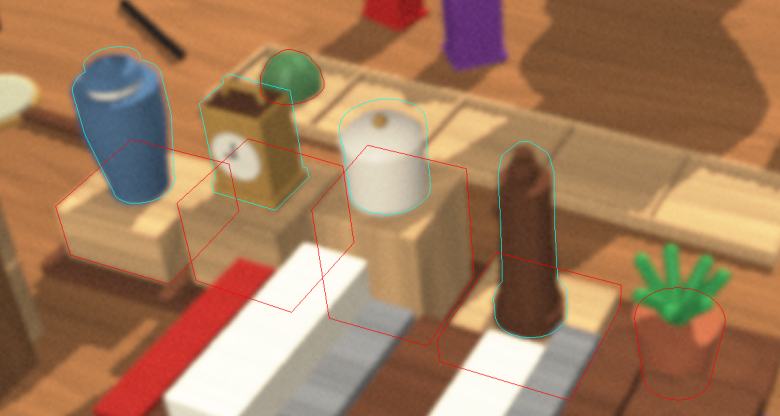

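All four ornaments match outlines drawn at their plinth centres to within a few millimetres. The plant and the paperweight have not moved, so I hand in.

```bash
python3 -c "
from station import arm
print(arm.job_done())"
```

```text
the job is handed in; nothing more can be done
None
```

I moved all four ornaments and handed the job in at about 40 s. The statuette is on the lowest plinth, the jar on the second lowest, the brass clock on the second highest and the pot on the highest. Each was lowered in steps of about 1 mm at the end, with no more than about 6 N read at the wrist.

- **Placement:** In the last top and scene pictures, all four ornaments match outlines drawn upright at their plinth centres to within about 1–3 mm. The arm is clear of everything.
- **Paperweight and plant:** Neither has visibly moved.
- **Disagreements:** Close up, the wrist camera showed a steady offset of a few mm (about 3–4 % in scale) from the fit made with the top camera. It was the same for ornament and plinth, so I judged centring by comparing the two. From that view I shifted the clock by about 2 mm in x and 1.5 mm in y before setting it down.
- **Not measured:** I did not measure tilt as a number. The match with the upright outlines is the only check on it.

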